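# Stack the spice bins on the kitchen table

### The job

Take the red funnel out of the blue bin and stand it mouth down in the middle of the white spoon rest, then put every spice tin on the table into the blue bin, all on its floor, none on top of another. Stack the green bin on the blue one and then the yellow bin on the green one, each turned so that its white end is opposite to the white end of the bin below, so that they sit level on the ledges and do not nest. Last, stand the funnel mouth down on the floor of the yellow bin; do not shift the glass bowl.

Things in the scene. Friction and masses are not known exactly. Their poses are not given: they have to be found in the camera images.
- blue_mid (a point): Centre, 33 mm above the underside, of the blue (bottom of the stack) plastic stack-nest bin; x along its length to the white end, z up. All three bins are alike: open, 164 long x 132 wide x 66 high at the rim, walls 3 thick leaning outwards (underside 138 x 114), floor 3 thick, 126 x 80 clear inside. Each stands upright at the start.
- blue_white (a point): Centre of the white grip block on the +x end of the blue bin, 81.5 mm from the bin's middle, 19 mm above its centre: 13 thick along the bin's x, 40 wide, 28 high, top level with the rim. 
- green_mid (a point): Centre, 33 mm above the underside, of the green (middle of the stack) plastic stack-nest bin; x along its length to the white end, z up. Like the blue bin; 0.11 to 0.18 kg. Over a bin with its white end at the same end it drops inside (nests, onto any contents). Turned half a turn, its feet rest on ledges 10 mm below the lower rim: it stacks, 56 mm above the lower bin, with about 4 mm of play each way.
- green_white (a point): Centre of the white grip block on the +x end of the green bin, 81.5 mm from the bin's middle, 19 mm above its centre: 13 thick along the bin's x, 40 wide, 28 high, top level with the rim. An empty bin can be carried by pinching either end's block from above, one finger inside the bin, one outside.
- yellow_mid (a point): Centre, 33 mm above the underside, of the yellow (top of the stack) plastic stack-nest bin; x along its length to the white end, z up. Like the blue bin; 0.11 to 0.18 kg; stacks on the green bin, 56 mm above it, when their white ends are opposite.
- yellow_white (a point): Centre of the white grip block on the +x end of the yellow bin, 81.5 mm from the bin's middle, 19 mm above its centre: 13 thick along the bin's x, 40 wide, 28 high, top level with the rim. The bin's other end has the same block in the bin's colour (so on all bins).
- funnel_mid (a point): Centre of the red plastic funnel's height; it stands mouth down in the blue bin: mouth 74 mm across, 92 high, spout upward; origin 46 mm above the mouth rim, z towards the spout tip; 0.04 kg
- funnel_spout (a point): A good grip point on the funnel's spout, 17 mm below its tip, 29 mm above the funnel's centre; the spout is 16 to 20 mm thick and 44 long, the cone begins 27 mm below this point
- rest: White round ceramic spoon rest, a shallow dish 124 mm across, 12 high, fixed to the table; origin at the centre of its underside; its inner floor is about 5 mm above the table
- tin1_mid (a point): Centre of a small round spice tin with orange label and lid, 36 mm across, 34 high, 0.06 kg, standing upright near the robot (origin half-way up, z up). Two to four of the four tins are there; absent ones give None from the start
- tin2_mid (a point): Centre of a small round spice tin with mustard label and lid, 36 mm across, 34 high, 0.06 kg, standing upright near the robot (origin half-way up, z up). Two to four of the four tins are there; absent ones give None from the start
- tin3_mid (a point): Centre of a small round spice tin with green label and lid, 36 mm across, 34 high, 0.06 kg, standing upright near the robot (origin half-way up, z up). Two to four of the four tins are there; absent ones give None from the start
- tin4_mid (a point): Centre of a small round spice tin with dark red label and lid, 36 mm across, 34 high, 0.06 kg, standing upright near the robot (origin half-way up, z up). Two to four of the four tins are there; absent ones give None from the start
- bowl: clear glass bowl, 116 mm across, 55 high; a bystander, origin at the centre of its underside; leave it where it is

How it is judged (in metres and radians):
On the way, in this order (a step that is already met when the one before it is completed fails the run):
1. the funnel stands mouth down in the spoon rest, let go (horizontal distance between funnel_mid and rest below 0.03 m and angle between funnel_mid's own z axis and vertical below 0.12 rad and height (world z) of funnel_mid between 0.035 and 0.068 m and contact force between the fingers and funnel below 0.2 N), for 0.2 s.
2. every tin present is on the floor of the blue bin, let go (x of tin1_mid in the frame of blue_mid between -0.08 and 0.08 m and y of tin1_mid in the frame of blue_mid between -0.062 and 0.062 m and z of tin1_mid in the frame of blue_mid between -0.035 and 0.008 m and x of tin2_mid in the frame of blue_mid between -0.08 and 0.08 m and y of tin2_mid in the frame of blue_mid between -0.062 and 0.062 m and z of tin2_mid in the frame of blue_mid between -0.035 and 0.008 m and x of tin3_mid in the frame of blue_mid between -0.08 and 0.08 m and y of tin3_mid in the frame of blue_mid between -0.062 and 0.062 m and z of tin3_mid in the frame of blue_mid between -0.035 and 0.008 m and x of tin4_mid in the frame of blue_mid between -0.08 and 0.08 m and y of tin4_mid in the frame of blue_mid between -0.062 and 0.062 m and z of tin4_mid in the frame of blue_mid between -0.035 and 0.008 m and contact force between the fingers and tin1 below 0.2 N and contact force between the fingers and tin2 below 0.2 N and contact force between the fingers and tin3 below 0.2 N and contact force between the fingers and tin4 below 0.2 N), for 0.2 s.
3. the green bin is stacked on the blue bin, white ends opposite, let go (z of green_mid in the frame of blue_mid between 0.05 and 0.062 m and x of green_mid in the frame of blue_mid between -0.014 and 0.014 m and y of green_mid in the frame of blue_mid between -0.012 and 0.012 m and angle between the x axis of green_mid and the x axis of blue_mid, either way round below 0.12 rad and angle between green_mid's own z axis and vertical below 0.07 rad and x of green_white in the frame of blue_mid below -0.05 m and contact force between the fingers and green below 0.2 N), for 0.2 s.
4. the yellow bin is stacked on the green bin, white ends opposite, let go (z of yellow_mid in the frame of green_mid between 0.05 and 0.062 m and x of yellow_mid in the frame of green_mid between -0.014 and 0.014 m and y of yellow_mid in the frame of green_mid between -0.012 and 0.012 m and angle between the x axis of yellow_mid and the x axis of green_mid, either way round below 0.12 rad and angle between yellow_mid's own z axis and vertical below 0.07 rad and x of yellow_white in the frame of green_mid below -0.05 m and contact force between the fingers and yellow below 0.2 N), for 0.2 s.
At the end, for the whole second after the job is handed in: Funnel mouth down, within 30 mm of the rest's middle; all present tins on the blue bin's floor; green on blue, yellow on green: 50 to 62 mm above the bin below, within 14 mm lengthwise, 12 mm crosswise, 7 degrees of parallel, level within 4 degrees, white ends opposite (x of funnel_mid in the frame of yellow_mid between -0.06 and 0.06 m and y of funnel_mid in the frame of yellow_mid between -0.045 and 0.045 m and z of funnel_mid in the frame of yellow_mid between 0.005 and 0.025 m and angle between funnel_mid's own z axis and vertical below 0.12 rad and x of tin1_mid in the frame of blue_mid between -0.08 and 0.08 m and y of tin1_mid in the frame of blue_mid between -0.062 and 0.062 m and z of tin1_mid in the frame of blue_mid between -0.035 and 0.008 m and x of tin2_mid in the frame of blue_mid between -0.08 and 0.08 m and y of tin2_mid in the frame of blue_mid between -0.062 and 0.062 m and z of tin2_mid in the frame of blue_mid between -0.035 and 0.008 m and x of tin3_mid in the frame of blue_mid between -0.08 and 0.08 m and y of tin3_mid in the frame of blue_mid between -0.062 and 0.062 m and z of tin3_mid in the frame of blue_mid between -0.035 and 0.008 m and x of tin4_mid in the frame of blue_mid between -0.08 and 0.08 m and y of tin4_mid in the frame of blue_mid between -0.062 and 0.062 m and z of tin4_mid in the frame of blue_mid between -0.035 and 0.008 m and z of green_mid in the frame of blue_mid between 0.05 and 0.062 m and x of green_mid in the frame of blue_mid between -0.014 and 0.014 m and y of green_mid in the frame of blue_mid between -0.012 and 0.012 m and angle between the x axis of green_mid and the x axis of blue_mid, either way round below 0.12 rad and angle between each of green_mid, yellow_mid's own z axis and vertical below 0.07 rad and x of green_white in the frame of blue_mid below -0.05 m and z of yellow_mid in the frame of green_mid between 0.05 and 0.062 m and x of yellow_mid in the frame of green_mid between -0.014 and 0.014 m and y of yellow_mid in the frame of green_mid between -0.012 and 0.012 m and angle between the x axis of yellow_mid and the x axis of green_mid, either way round below 0.12 rad and x of yellow_white in the frame of green_mid below -0.05 m); the robot touches nothing.
It fails at once if the bowl is moved more than 40 mm (distance of bowl from where it was at the start of the episode above 0.04 m).
Of tin1, tin2, tin3, tin4 only 2 to 4 are there at a start; the rules pass over those that are not, and their reading is None.
At some moment in a run one of tin1, tin2, tin3, tin4 may be knocked a few centimetres aside while the robot is not near it.
It also fails if it takes over 208 s, if anything falls off the work surface, if the arm or the gripper's body presses on something with over 40 N, if the wrist force passes 120 N, or if a joint passes its speed limit or range.

### The arm

A 7-joint arm with a two-finger parallel gripper is mounted at the origin on the work surface. World frame = base frame: x ahead of the robot, y to its left, z up, the work surface at z = 0. Lengths are in m, angles in degrees, forces in N, time in s.
With the tool pointing down it reaches from about 0.425 to 0.875 m from the base axis. Payload 4.7 kg.
Tool frame: the origin (TCP) lies at the very end of the fingers, on their centre line; the grasp point (between the pads) lies 19 mm behind it (env.grip_point_offset is the distance from the TCP to the grasp point, in m); z points along the fingers, y is the line along which they close (so a half turn about z gives the same grasp; the last joint's range is limited). The gripper opens to 87 mm and grips with 3 to 60 N. Pads are 19 mm wide; open, the fingers measure 117 mm over their backs; the gripper's body (75 mm by 190 mm) begins 51 mm behind the grasp point.
Start: joints at [75.98, 18.392, -4.016, 83.108, 1.295, 78.541, -3.26], TCP at [0.166, -0.628, 0.223] pointing down, gripper open.
Joint ranges: [-163.93, 163.93], [-17.29, 119.83], [-79.2, 71.16], [3.27, 140.29], [-89.18, 269.18], [5.43, 117.66], [-154.24, 154.24]. Speed limits (degrees/s): [147.25, 147.25, 180, 180, 180, 180, 180].

### API

Orientations are given as [roll, pitch, yaw] about the fixed x, y, z axes, in that order (R = Rz(yaw) Ry(pitch) Rx(roll)).
In Python, from cell import env gives the robot as it stands.
- The arm moves only by the tool jog_arm, never from a script. Its argument "motion" is a list of rows, each an object of numbers: "x", "y", "z": the shift along the tool's x, y, z in cm; "ax", "ay", "az": the turn, a rotation vector about the tool's x, y, z in degrees. In form: [{"x": .., "y": .., "z": .., "ax": .., "ay": .., "az": ..}, ...]. A call has exactly 5 rows; each row shifts and turns the commanded pose from where the row before left it, along the tool's axes as they then stand; what a row does not reach is not made up. A row lasts 1/10 s, in which the tool goes at most 50 mm and 8.59 degrees, less where a joint would pass 70% of its speed; a pose out of reach is approached as far as the arm can. A call is refused whole if a number of a shift passes 5 or a number of a turn 8.59, either way. A call with a gripper value outside its range is refused whole. "claw" is the gripper command: -1 is shut, 1 is fully open, values between are in proportion, set as the call begins (left out, the last holds). The fingers move at their own pace and stop on an object; "squeeze" is the grip in N (left out, the last holds). Time passes only in rows, so rows that do not move let the fingers close, or fill a call up. It gives the time, the measured TCP pose, the force, the opening and the grip force at its end, in the units of the state.
- env.get_obs(): the state, without advancing time (a new reading comes with each control period).
- env.read_camera(name): name is "scene" or "side" or "wrist"; returns the picture (420x560x3 uint8, red, green, blue); there is no depth.
- env.camera_params(name): a dict with "fx", "fy", "cx", "cy" (pixels), "extrinsics" (4x4, takes a point from world to camera coordinates). Camera axes: x right, y up, looking along -z (the intrinsics and any distortion apply to the point x, -y, -z); pixel columns grow to the right and rows downward; lengths in m; the calibration is good to about 2 mm. A picture is of the moment at which its call begins: read the wrist's pose just before it. camera_params takes no time and is no camera call; for the wrist camera it gives the pose at the moment of the call.
- env.sign_off(): hands the job in; it is judged then, once.
The state is a dict: "time_s": time; "qpos": joint angles; "joint_velocities": joint speeds; "effort": joint torques, N m; "tool_pos": TCP position; "tool_rot": TCP orientation; "force": force on the tool from outside, world axes, zero at the start; "wrist_torque": the same for the moment, N m; "grip_width": finger opening in m; "grasp_force": force on a finger pad.
Only numpy, scipy, OpenCV 4.12 (cv2) and the standard library are available. Lean on these libraries where they do the work, as an engineer would, in place of code of your own. Each camera call takes 0.05 s, during which the arm holds its last target. There are 200 camera calls.

## Working session

There is one attempt and no reset: what is moved stays moved. The work goes in short steps, Python scripts to look and compute and a tool call to move; the robot and the scene stay as the last step left them, time stands still between calls to the robot, and variables do not carry over. Pictures are saved under pics/ and viewed, at most 14 in all, crops included, and the job is handed in when it is done.

Besides the shell and the picture viewer there is one more tool, called after "Request:" as a command line: name --argument value ..., lists and objects as JSON in quotes. jog_arm: Moves the arm, as the interface text tells. Its arguments: {"type":"object","properties":{"motion":{"type":"array"},"claw":{"type":"number"},"squeeze":{"type":"number"}},"required":["motion"]}

```bash
ls; mkdir -p pics
cat > h.py <<'E'
import numpy as np, cv2
from cell import env
def snap(name,fn=None):
    p=env.camera_params(name); im=np.asarray(env.read_camera(name))
    if fn: cv2.imwrite('pics/'+fn,im[...,::-1])
    return im,p
def ray(p,u,v):
    E=np.array(p['extrinsics']);R=E[:3,:3];t=E[:3,3]
    d=np.array([(u-p['cx'])/p['fx'],-(v-p['cy'])/p['fy'],-1.])
    return -R.T@t, R.T@d
def onz(p,u,v,z):
    o,d=ray(p,u,v); return o+d*(z-o[2])/d[2]
def proj(p,X):
    E=np.array(p['extrinsics']);c=E[:3,:3]@np.asarray(X)+E[:3,3]
    return p['cx']+p['fx']*c[0]/-c[2], p['cy']+p['fy']*-c[1]/-c[2]
E
python3 - <<'E'
from h import *
for n in ['scene','side','wrist']:
    im,p=snap(n,n+'0.png'); print(n,{k:np.round(v,3).tolist() for k,v in p.items()})
o=env.get_obs(); print(o['tool_pos'],o['tool_rot'],o['grip_width'],env.grip_point_offset)
E
```

```text
pics
scene {'fx': 496.492, 'fy': 496.492, 'cx': 288.105, 'cy': 208.832, 'extrinsics': [[-0.806, 0.592, -0.011, 0.46], [-0.389, -0.515, 0.764, 0.145], [0.447, 0.62, 0.645, -1.531], [0.0, 0.0, 0.0, 1.0]]}
side {'fx': 416.142, 'fy': 416.142, 'cx': 280.423, 'cy': 210.88, 'extrinsics': [[-0.904, -0.428, -0.018, 0.531], [0.203, -0.465, 0.862, -0.175], [-0.377, 0.775, 0.507, -0.76], [0.0, 0.0, 0.0, 1.0]]}
wrist {'fx': 311.39, 'fy': 311.39, 'cx': 276.289, 'cy': 211.415, 'extrinsics': [[0.256, -0.967, -0.002, -0.649], [0.931, 0.247, -0.269, 0.033], [0.26, 0.067, 0.963, -0.391], [0.0, 0.0, 0.0, 1.0]]}
[ 0.16617702 -0.6279682   0.22171188] [-1.79916799e+02  6.04757862e-03  1.48263198e+01] 0.087129973707775 0.0187
```

View pics/scene0.png

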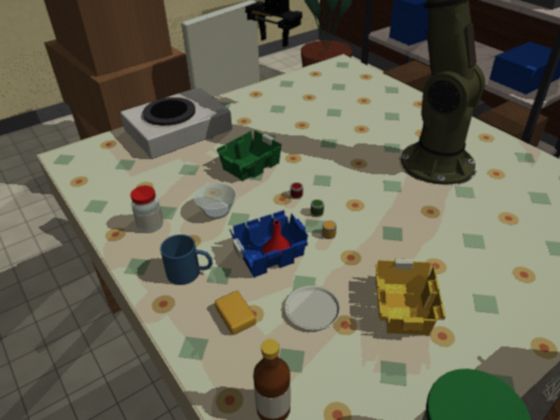

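View pics/side0.png

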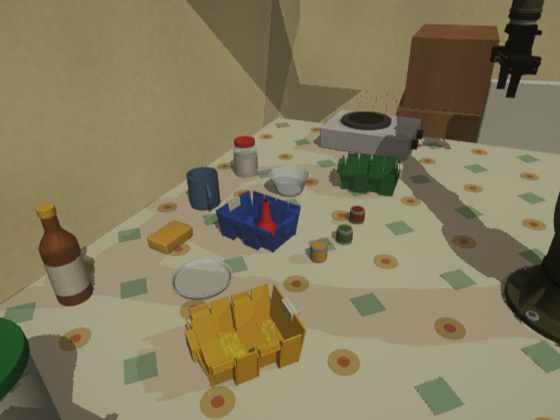

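The scene view shows three tins (dark red (297,189), green (317,207), orange (329,228)), the blue bin with funnel around (270,242), green bin (250,155), yellow bin (408,297) and rest (311,308). White ends are near (237,241) on blue, (265,141) on green and (404,266) on yellow.

Run:
```python
from h import *
s=cv2.imread('pics/scene0.png');d=cv2.imread('pics/side0.png');p=env.camera_params('scene');q=env.camera_params('side')
def tri(a,b):
    o1,d1=ray(p,*a);o2,d2=ray(q,*b);A=np.c_[d1,-d2];t=np.linalg.lstsq(A,o2-o1,rcond=None)[0]
    x1=o1+d1*t[0];x2=o2+d2*t[1];return np.round((x1+x2)/2,3),round(float(np.linalg.norm(x1-x2)),4)
for n,a,b in [('rest',(311,308),(202,279)),('red',(297,189),(357,214)),('grn',(317,207),(344,234)),('or',(329,228),(319,252)),('blueW',(237,239),(235,203)),('greenW',(265,140),(397,163)),('yelW',(404,266),(289,309)),('spout',(277,222),(266,203)),('bowl',(214,200),(289,182))]:
    print(n,*tri(a,b))
# bin corners crops
a=cv2.resize(s[120:350,200:460],None,fx=3,fy=3,interpolation=cv2.INTER_CUBIC)
a=cv2.resize(s[125:345,210:450],None,fx=2.5,fy=2.5,interpolation=cv2.INTER_CUBIC)
cv2.imwrite('pics/scrop.png',a)
```

```text
rest [0.663 0.212 0.002] 0.0018
red [ 0.442 -0.132  0.019] 0.0011
grn [ 0.445 -0.039  0.017] 0.0012
or [0.473 0.046 0.016] 0.0033
blueW [ 0.71  -0.013  0.059] 0.0159
greenW [ 0.4   -0.35   0.066] 0.015
yelW [0.444 0.272 0.054] 0.0061
spout [0.613 0.015 0.089] 0.004
bowl [ 0.661 -0.216  0.028] 0.0075
```

View pics/scrop.png

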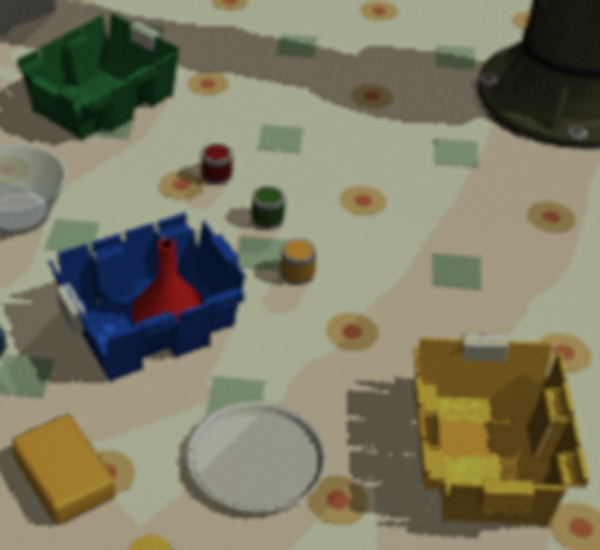

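The crop shows blue white end at lower left (far end, +x), green's at upper right (near the base), yellow's at the top (near the base). Three tins only; mustard is absent.

Request:
jog_arm --motion '[{"x":3.5,"y":-3.05},{"x":3.5,"y":-3.05},{"x":3.5,"y":-3.05},{"x":3.5,"y":-3.05},{"x":3.5,"y":-3.05}]' --claw 1

```text
$.motion[0]: bad value
```

Request:
jog_arm --motion '[{"x":3.5,"y":-3.05},{"x":3.5,"y":-3.05},{"x":3.5,"y":-3.05},{"x":3.5,"y":-3.05},{"x":3.5,"y":-3.05}]'

```text
$.motion[0]: bad value
```

Request:
jog_arm --motion '[{"x":3.5,"y":-3.05},{"x":3.5,"y":-3.05},{"x":3.5,"y":-3.05},{"x":3.5,"y":-3.05},{"x":3.5,"y":-3.05}]'

```text
$.motion[0]: bad value
```

Request:
jog_arm --motion '[{"az":7.4},{"az":7.4},{},{},{}]'

```text
$.motion[0]: bad value
```

Run:
```python
from h import *
o=env.get_obs(); print(o['tool_pos'],o['tool_rot'],np.round(o['qpos'],1),o['force'])
snap('wrist','w1.png')
```

```text
[ 0.16617702 -0.6279682   0.22171188] [-1.79916799e+02  6.04757862e-03  1.48263198e+01] [76.  18.4 -4.  83.2  1.3 78.5 -3.3] [-0.09268849  0.22514113  0.63450302]
```

View pics/w1.png

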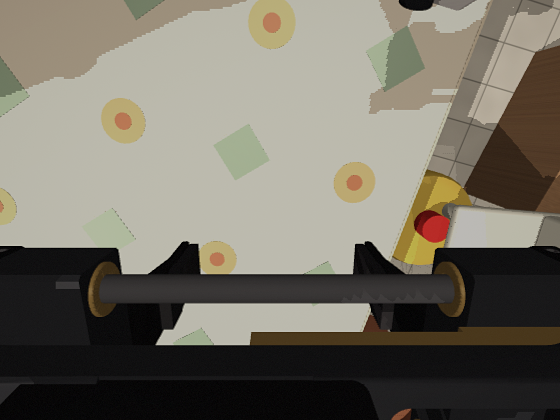

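The moves were refused because every row needs all its keys. The wrist view only shows empty table, with the fingers at (185,245) and (365,245).

Request:
jog_arm --motion '[{"x":3.5,"y":-3.05,"z":0,"ax":0,"ay":0,"az":0},{"x":3.5,"y":-3.05,"z":0,"ax":0,"ay":0,"az":0},{"x":3.5,"y":-3.05,"z":0,"ax":0,"ay":0,"az":0},{"x":3.5,"y":-3.05,"z":0,"ax":0,"ay":0,"az":0},{"x":3.5,"y":-3.05,"z":0,"ax":0,"ay":0,"az":0}]' --claw 1

```text
time_s: 0.7
tool_pos: [0.2972, -0.4344, 0.2225]
tool_rot: [180.0, 0.0, 14.8]
force: [0.8, -0.2, -0.6]
grip_width: 0.0869
grasp_force: 0.0
```

Request:
jog_arm --motion '[{"x":3.5,"y":-3.05,"z":0,"ax":0,"ay":0,"az":0},{"x":3.5,"y":-3.05,"z":0,"ax":0,"ay":0,"az":0},{"x":3.5,"y":-3.05,"z":0,"ax":0,"ay":0,"az":0},{"x":3.5,"y":-3.05,"z":0,"ax":0,"ay":0,"az":0},{"x":3.5,"y":-3.05,"z":0,"ax":0,"ay":0,"az":0}]'

```text
time_s: 1.2
tool_pos: [0.4273, -0.2423, 0.2227]
tool_rot: [180.0, -0.0, 14.8]
force: [1.0, -1.0, 0.8]
grip_width: 0.0871
grasp_force: 0.0
```

Request:
jog_arm --motion '[{"x":3.0,"y":-3.05,"z":0,"ax":0,"ay":0,"az":0},{"x":2.5,"y":-3.05,"z":0,"ax":0,"ay":0,"az":0},{"x":2.0,"y":-3.05,"z":0,"ax":0,"ay":0,"az":0},{"x":0,"y":0,"z":0,"ax":0,"ay":0,"az":7.4},{"x":0,"y":0,"z":0,"ax":0,"ay":0,"az":7.4}]'

```text
time_s: 1.7
tool_pos: [0.476, -0.1346, 0.2225]
tool_rot: [180.0, 0.0, -0.1]
force: [-0.7, -0.9, -0.2]
grip_width: 0.0868
grasp_force: 0.0
```

Run:
```python
from h import *
o=env.get_obs(); print(o['tool_pos'],o['tool_rot'],np.round(o['qpos'],1),o['force'])
snap('wrist','w1b.png')
```

```text
[ 0.47604377 -0.13460316  0.22251274] [ 1.79984435e+02  6.23497910e-03 -6.87576546e-02] [ 44.3   0.7 -31.6 103.6   0.4  75.8 -77.4] [-0.73200643 -0.86561058 -0.23441531]
```

View pics/w1b.png

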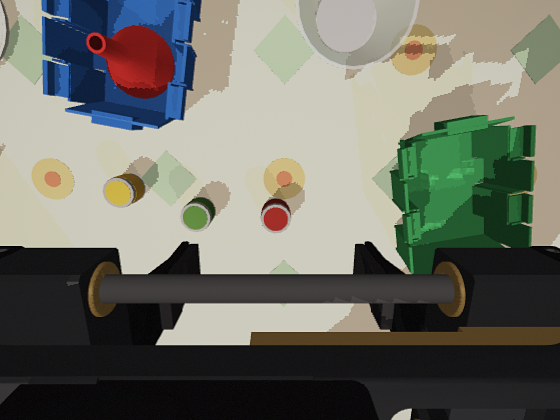

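The wrist view shows tins at (120,190), (196,213) and (276,216), the funnel spout tip at (97,43), the blue bin top left, the bowl at (358,20) and the green bin at right.

Run:
```python
from h import *
p=env.camera_params('wrist')
for n,u,v,z in [('y',119,192,.034),('g',195,217,.034),('r',276,218,.034),('tip',97,43,.095),('bl near L',57,117,.066),('blnear R',186,123,.066),('bl far R',198,5,.066),('grfarL',410,136,.066),('grfarR',534,126,.066),('grblk',460,127,.066),('bowl',358,15,.05)]:
    print(n,np.round(onz(p,u,v,z),3))
```

```text
y [0.476 0.046 0.034]
g [ 0.445 -0.039  0.034]
r [ 0.443 -0.135  0.034]
tip [0.616 0.014 0.095]
bl near L [0.558 0.079 0.066]
blnear R [ 0.551 -0.047  0.066]
bl far R [ 0.653 -0.066  0.066]
grfarL [ 0.537 -0.269  0.066]
grfarR [ 0.545 -0.391  0.066]
grblk [ 0.545 -0.317  0.066]
bowl [ 0.648 -0.214  0.05 ]
```

Request:
jog_arm --motion '[{"x":1,"y":-4.5,"z":0,"ax":0,"ay":0,"az":0},{"x":1,"y":-4.5,"z":0,"ax":0,"ay":0,"az":0},{"x":1,"y":-4.5,"z":0,"ax":0,"ay":0,"az":0},{"x":1,"y":-4.5,"z":0,"ax":0,"ay":0,"az":0},{"x":0,"y":0,"z":0,"ax":0,"ay":0,"az":0}]'

```text
time_s: 2.25
tool_pos: [0.5157, 0.0518, 0.223]
tool_rot: [-179.8, -0.1, 0.8]
force: [-0.2, 0.7, 0.4]
grip_width: 0.0873
grasp_force: 0.0
```

Run:
```python
from h import *
o=env.get_obs(); print(o['tool_pos'],o['tool_rot'])
im,p=snap('wrist','w2.png')
import pickle; pickle.dump(p,open('w2.pkl','wb'))
```

```text
[0.51572335 0.05183411 0.22300848] [-1.79767462e+02 -7.19341317e-02  7.91206478e-01]
```

View pics/w2.png

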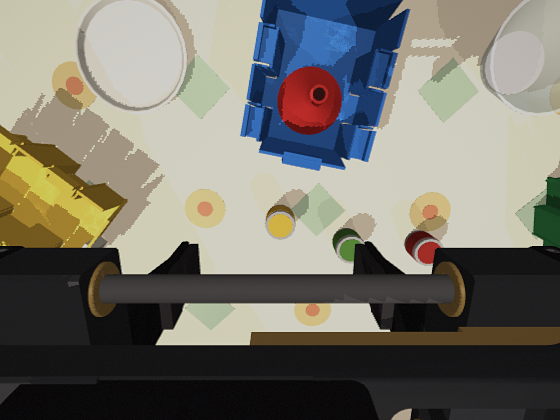

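The blue bin spans (246,134) to (405,12), near block at (306,160), funnel tip (319,94), rest centre about (132,52), yellow tin (280,223).

Run:
```python
from h import *
import pickle
p=pickle.load(open('w2.pkl','rb')); im=cv2.imread('pics/w2.png')
for n,u,v,z in [('y',280,224,.034),('g',348,249,.034),('tip',319,94,.095),('nearblk outer mid',306,166,.06),('nL',244,133,.06),('nR',368,159,.066),('fR',408,13,.066),('restL',76,50,.012),('restR',187,50,.012),('restbot',135,109,.012),('resttop',132,-3,.012),('yelcorner',127,203,.066)]:
    print(n,np.round(onz(p,u,v,z),3))
hsv=cv2.cvtColor(im,cv2.COLOR_BGR2HSV)
m=cv2.inRange(hsv,(108,120,60),(125,255,255))
print(cv2.minAreaRect(cv2.findNonZero(m)), cv2.countNonZero(m))
# rest rim: bright low-saturation blob
```

```text
y [0.476 0.048 0.034]
g [ 0.445 -0.035  0.034]
tip [0.615 0.017 0.095]
nearblk outer mid [0.548 0.022 0.06 ]
nL [0.58  0.087 0.06 ]
nR [ 0.557 -0.04   0.066]
fR [ 0.688 -0.064  0.066]
restL [0.664 0.274 0.012]
restR [0.666 0.152 0.012]
restbot [0.604 0.216 0.012]
resttop [0.716 0.207 0.012]
yelcorner [0.507 0.211 0.066]
((323.1756591796875, 78.94593811035156), (145.32870483398438, 181.3320770263672), 9.462322235107422) 12774
```

Request:
jog_arm --motion '[{"x":4.5,"y":1.8,"z":0,"ax":0,"ay":0,"az":0.8},{"x":4.5,"y":1.8,"z":0,"ax":0,"ay":0,"az":0},{"x":0.8,"y":0.1,"z":2.5,"ax":0,"ay":0,"az":0},{"x":0,"y":0,"z":4,"ax":0,"ay":0,"az":0},{"x":0,"y":0,"z":0,"ax":0,"ay":0,"az":0}]' --claw 0.2

```text
time_s: 2.8
tool_pos: [0.6094, 0.0033, 0.1514]
tool_rot: [180.0, 0.7, -0.8]
force: [-2.1, -1.4, 0.5]
grip_width: 0.0565
grasp_force: 0.0
```

Run:
```python
from h import *
o=env.get_obs(); print(o['tool_pos'],o['tool_rot'],o['grip_width'])
snap('wrist','w3.png')
```

```text
[0.60941774 0.00327803 0.15144229] [179.98152037   0.65745649  -0.83976257] 0.05648289038139799
```

View pics/w3.png

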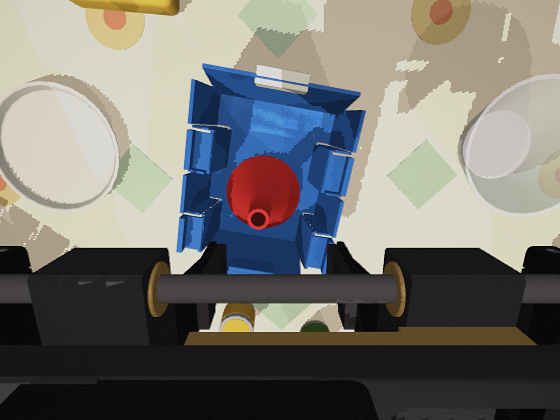

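The blue bin is fully in view: white block at (282,77), rim corners (204,66) and (361,95), funnel tip at (258,218).

Run:
```python
from h import *
o=env.get_obs(); print(o['tool_pos'],o['tool_rot'],o['grip_width'])
p=env.camera_params('wrist')
for n,u,v,z in [('tip',258,218,.095),('wblk top inner mid',280,83,.066),('wblk top outer mid',284,67,.066),('fL',204,66,.066),('fR',361,95,.066),('nL',179,250,.066),('nR',322,272,.066),('rest',58,143,.012)]:
    print(n,np.round(onz(p,u,v,z),4))
```

```text
[0.61106143 0.00399714 0.15474952] [179.97249059   0.38573866  -0.81787052] 0.05492635315126722
tip [0.6168 0.0179 0.095 ]
wblk top inner mid [7.135e-01 1.000e-04 6.600e-02]
wblk top outer mid [ 0.7244 -0.003   0.066 ]
fL [0.7259 0.0561 0.066 ]
fR [ 0.7041 -0.0611  0.066 ]
nL [0.5798 0.0893 0.066 ]
nR [ 0.557  -0.0354  0.066 ]
rest [0.6692 0.2125 0.012 ]
```

Request:
jog_arm --motion '[{"x":0.4,"y":-1.2,"z":0,"ax":0,"ay":0,"az":-0.8},{"x":0,"y":0,"z":2,"ax":0,"ay":0,"az":0},{"x":0,"y":0,"z":3,"ax":0,"ay":0,"az":0},{"x":0,"y":0,"z":3,"ax":0,"ay":0,"az":0},{"x":0,"y":0,"z":1.3,"ax":0,"ay":0,"az":0}]'

```text
time_s: 3.35
tool_pos: [0.6175, 0.0185, 0.0645]
tool_rot: [180.0, -0.0, 0.1]
force: [0.0, 0.0, 0.1]
grip_width: 0.0523
grasp_force: 0.0
```

Request:
jog_arm --motion '[{"x":0,"y":0,"z":0,"ax":0,"ay":0,"az":0},{"x":0,"y":0,"z":0,"ax":0,"ay":0,"az":0},{"x":0,"y":0,"z":0,"ax":0,"ay":0,"az":0},{"x":0,"y":0,"z":0,"ax":0,"ay":0,"az":0},{"x":0,"y":0,"z":0,"ax":0,"ay":0,"az":0}]' --claw -1 --squeeze 6

```text
time_s: 3.85
tool_pos: [0.6182, 0.0179, 0.0656]
tool_rot: [180.0, -0.1, 0.0]
force: [0.3, -1.1, 0.2]
grip_width: 0.0198
grasp_force: 0.3
```

Request:
jog_arm --motion '[{"x":0,"y":0,"z":0,"ax":0,"ay":0,"az":0},{"x":0,"y":0,"z":0,"ax":0,"ay":0,"az":0},{"x":0,"y":0,"z":-3,"ax":0,"ay":0,"az":0},{"x":0,"y":0,"z":-4,"ax":0,"ay":0,"az":0},{"x":0,"y":0,"z":-4,"ax":0,"ay":0,"az":0}]'

```text
time_s: 4.35
tool_pos: [0.6167, 0.0182, 0.175]
tool_rot: [-180.0, 0.1, 0.0]
force: [1.2, -0.7, 0.3]
grip_width: 0.0179
grasp_force: 6.0
```

Request:
jog_arm --motion '[{"x":1,"y":-4,"z":0,"ax":0,"ay":0,"az":0},{"x":1,"y":-4,"z":0,"ax":0,"ay":0,"az":0},{"x":1,"y":-4,"z":0,"ax":0,"ay":0,"az":0},{"x":1,"y":-4,"z":0,"ax":0,"ay":0,"az":0},{"x":1,"y":-3.5,"z":0,"ax":0,"ay":0,"az":0}]'

```text
time_s: 4.85
tool_pos: [0.6671, 0.2155, 0.1741]
tool_rot: [-180.0, 0.1, 0.1]
force: [0.0, 0.6, 0.2]
grip_width: 0.0179
grasp_force: 6.0
```

Request:
jog_arm --motion '[{"x":0,"y":0,"z":0,"ax":0,"ay":0,"az":0},{"x":0,"y":0,"z":2,"ax":0,"ay":0,"az":0},{"x":0,"y":0,"z":2,"ax":0,"ay":0,"az":0},{"x":0,"y":0,"z":2,"ax":0,"ay":0,"az":0},{"x":0,"y":0,"z":0,"ax":0,"ay":0,"az":0}]'

```text
time_s: 5.35
tool_pos: [0.6652, 0.2112, 0.1107]
tool_rot: [179.9, 0.4, 0.0]
force: [0.0, 0.3, -0.8]
grip_width: 0.0181
grasp_force: 6.0
```

Descend to touch at about z 0.068, then release and rise.

Request:
jog_arm --motion '[{"x":0,"y":0,"z":2,"ax":0,"ay":0,"az":0},{"x":0,"y":0,"z":1.2,"ax":0,"ay":0,"az":0},{"x":0,"y":0,"z":0.6,"ax":0,"ay":0,"az":0},{"x":0,"y":0,"z":0.3,"ax":0,"ay":0,"az":0},{"x":0,"y":0,"z":0,"ax":0,"ay":0,"az":0}]'

```text
time_s: 5.85
tool_pos: [0.6675, 0.2129, 0.0737]
tool_rot: [180.0, 0.0, 0.0]
force: [-0.4, -0.2, 0.3]
grip_width: 0.018
grasp_force: 6.0
```

Request:
jog_arm --motion '[{"x":0,"y":0,"z":0.1,"ax":0,"ay":0,"az":0},{"x":0,"y":0,"z":0.1,"ax":0,"ay":0,"az":0},{"x":0,"y":0,"z":0,"ax":0,"ay":0,"az":0},{"x":0,"y":0,"z":0,"ax":0,"ay":0,"az":0},{"x":0,"y":0,"z":0,"ax":0,"ay":0,"az":0}]'

```text
time_s: 6.35
tool_pos: [0.6675, 0.213, 0.0716]
tool_rot: [180.0, -0.0, 0.0]
force: [-0.2, 0.1, -0.1]
grip_width: 0.0178
grasp_force: 6.0
```

Request:
jog_arm --motion '[{"x":0,"y":0,"z":0.2,"ax":0,"ay":0,"az":0},{"x":0,"y":0,"z":0.2,"ax":0,"ay":0,"az":0},{"x":0,"y":0,"z":0,"ax":0,"ay":0,"az":0},{"x":0,"y":0,"z":0,"ax":0,"ay":0,"az":0},{"x":0,"y":0,"z":0,"ax":0,"ay":0,"az":0}]'

```text
time_s: 6.85
tool_pos: [0.6675, 0.213, 0.0675]
tool_rot: [180.0, -0.0, 0.0]
force: [0.4, -0.0, 0.1]
grip_width: 0.0177
grasp_force: 6.0
```

Request:
jog_arm --motion '[{"x":0,"y":0,"z":0,"ax":0,"ay":0,"az":0},{"x":0,"y":0,"z":0,"ax":0,"ay":0,"az":0},{"x":0,"y":0,"z":0,"ax":0,"ay":0,"az":0},{"x":0,"y":0,"z":0,"ax":0,"ay":0,"az":0},{"x":0,"y":0,"z":0,"ax":0,"ay":0,"az":0}]' --claw 0.3

```text
time_s: 7.35
tool_pos: [0.6674, 0.213, 0.0675]
tool_rot: [180.0, -0.0, 0.0]
force: [0.4, -1.2, 0.6]
grip_width: 0.0499
grasp_force: 0.0
```

Request:
jog_arm --motion '[{"x":0,"y":0,"z":-3,"ax":0,"ay":0,"az":0},{"x":0,"y":0,"z":-4,"ax":0,"ay":0,"az":0},{"x":0,"y":0,"z":-4,"ax":0,"ay":0,"az":0},{"x":0,"y":0,"z":-1,"ax":0,"ay":0,"az":0},{"x":-4,"y":3,"z":0,"ax":0,"ay":0,"az":0}]'

```text
time_s: 7.85
tool_pos: [0.6304, 0.188, 0.1884]
tool_rot: [-179.6, -0.2, 0.2]
force: [0.2, 0.0, 1.5]
grip_width: 0.0562
grasp_force: 0.0
```

Request:
jog_arm --motion '[{"x":-3.5,"y":3.4,"z":0,"ax":0,"ay":0,"az":0},{"x":-3.5,"y":3.4,"z":0,"ax":0,"ay":0,"az":0},{"x":-3.5,"y":3.4,"z":0,"ax":0,"ay":0,"az":0},{"x":-3.5,"y":3.4,"z":0,"ax":0,"ay":0,"az":0},{"x":0,"y":0,"z":0,"ax":0,"ay":0,"az":0}]'

```text
time_s: 8.35
tool_pos: [0.4831, 0.0407, 0.1864]
tool_rot: [179.6, 0.2, -0.4]
force: [-0.1, 0.4, -0.1]
grip_width: 0.0565
grasp_force: 0.0
```

Run:
```python
from h import *
o=env.get_obs(); print(o['tool_pos'],o['tool_rot'],o['grip_width'])
w,p=snap('wrist','w4.png'); s,q=snap('scene')
a=np.vstack([w[:300],cv2.resize(s[150:350,200:460],None,fx=2,fy=1.5)[:, :520] if 0 else np.pad(s[170:350,190:470],((0,0),(0,280),(0,0)))])
cv2.imwrite('pics/c4.png',a[...,::-1])
```

```text
[0.48310263 0.04072163 0.18636125] [179.61396897   0.20908872  -0.44191003] 0.056546148074371624
```

View pics/c4.png

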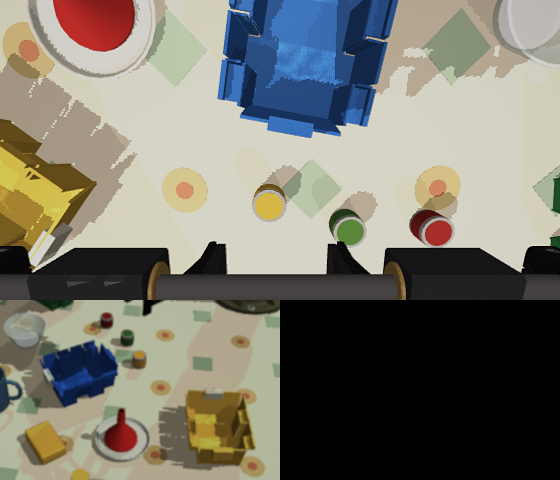

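The funnel stands upright on the rest; tins are at (269,204), (350,232) and (438,229), blue's near block at (290,128), yellow's white block at (42,247).

Run:
```python
from h import *
o=env.get_obs(); print(o['tool_pos'],o['tool_rot'])
p=env.camera_params('wrist')
for n,u,v,z in [('y',269,204,.034),('g',350,233,.034),('r',438,230,.034),('blnear outer',290,136,.066),('nL',219,99,.066),('nR',369,125,.066),('ynearblk',42,247,.066),('yc',95,182,.066),('yc2',40,125,.066)]:
    print(n,np.round(onz(p,u,v,z),4))
```

```text
[0.48720962 0.04573279 0.18769915] [ 1.79903732e+02 -6.33929507e-02 -1.22651457e-01]
y [0.4803 0.0535 0.034 ]
g [ 0.448  -0.0333  0.034 ]
r [ 0.4511 -0.1276  0.034 ]
blnear outer [0.5506 0.0336 0.066 ]
nL [0.5817 0.095  0.066 ]
nR [ 0.5599 -0.0359  0.066 ]
ynearblk [0.4457 0.2749 0.066 ]
yc [0.5098 0.2131 0.066 ]
yc2 [0.5605 0.2533 0.066 ]
```

Request:
jog_arm --motion '[{"x":-1.1,"y":-0.1,"z":2,"ax":0,"ay":0,"az":0},{"x":0,"y":0,"z":4,"ax":0,"ay":0,"az":0},{"x":0,"y":0,"z":4,"ax":0,"ay":0,"az":0},{"x":0,"y":0,"z":4,"ax":0,"ay":0,"az":0},{"x":0,"y":0,"z":3,"ax":0,"ay":0,"az":0}]' --claw 0.6

```text
time_s: 8.95
tool_pos: [0.4765, 0.0501, 0.0152]
tool_rot: [-179.9, 0.1, 0.2]
force: [-0.0, -1.1, 1.1]
grip_width: 0.0696
grasp_force: 0.0
```

Request:
jog_arm --motion '[{"x":0,"y":0,"z":0.9,"ax":0,"ay":0,"az":0},{"x":0,"y":0,"z":0,"ax":0,"ay":0,"az":0},{"x":0,"y":0,"z":0,"ax":0,"ay":0,"az":0},{"x":0,"y":0,"z":0,"ax":0,"ay":0,"az":0},{"x":0,"y":0,"z":0,"ax":0,"ay":0,"az":0}]'

```text
time_s: 9.45
tool_pos: [0.4779, 0.0479, 0.01]
tool_rot: [180.0, -0.2, 0.0]
force: [0.3, 0.3, 0.5]
grip_width: 0.0695
grasp_force: 0.0
```

Request:
jog_arm --motion '[{"x":0,"y":0,"z":0,"ax":0,"ay":0,"az":0},{"x":0,"y":0,"z":0,"ax":0,"ay":0,"az":0},{"x":0,"y":0,"z":0,"ax":0,"ay":0,"az":0},{"x":0,"y":0,"z":0,"ax":0,"ay":0,"az":0},{"x":0,"y":0,"z":0,"ax":0,"ay":0,"az":0}]' --claw -1 --squeeze 12

```text
time_s: 9.95
tool_pos: [0.4765, 0.0478, 0.0085]
tool_rot: [180.0, 0.0, 0.0]
force: [0.9, 0.4, 0.5]
grip_width: 0.0372
grasp_force: 0.0
```

Request:
jog_arm --motion '[{"x":0,"y":0,"z":0,"ax":0,"ay":0,"az":0},{"x":0,"y":0,"z":0,"ax":0,"ay":0,"az":0},{"x":0,"y":0,"z":-4,"ax":0,"ay":0,"az":0},{"x":0,"y":0,"z":-4.5,"ax":0,"ay":0,"az":0},{"x":0,"y":0,"z":-4.5,"ax":0,"ay":0,"az":0}]'

```text
time_s: 10.45
tool_pos: [0.4757, 0.0481, 0.1395]
tool_rot: [-180.0, 0.1, 0.1]
force: [0.8, -1.2, -0.4]
grip_width: 0.0357
grasp_force: 12.0
```

Request:
jog_arm --motion '[{"x":2,"y":1,"z":-3,"ax":0,"ay":0,"az":0},{"x":3,"y":1.2,"z":-2,"ax":0,"ay":0,"az":0},{"x":3,"y":1,"z":0,"ax":0,"ay":0,"az":0},{"x":0,"y":0,"z":0,"ax":0,"ay":0,"az":5.4},{"x":0,"y":0,"z":0,"ax":0,"ay":0,"az":5.4}]'

```text
time_s: 10.95
tool_pos: [0.5569, 0.0156, 0.1878]
tool_rot: [-179.9, 0.1, -11.0]
force: [0.1, -0.3, -0.5]
grip_width: 0.0357
grasp_force: 12.0
```

Request:
jog_arm --motion '[{"x":0,"y":0,"z":0,"ax":0,"ay":0,"az":0},{"x":0,"y":0,"z":0,"ax":0,"ay":0,"az":0},{"x":0,"y":0,"z":0,"ax":0,"ay":0,"az":0},{"x":0,"y":0,"z":0,"ax":0,"ay":0,"az":0},{"x":0,"y":0,"z":0,"ax":0,"ay":0,"az":0}]'

```text
time_s: 11.45
tool_pos: [0.5565, 0.0159, 0.1886]
tool_rot: [180.0, -0.0, -10.7]
force: [0.2, -0.2, -0.6]
grip_width: 0.0361
grasp_force: 12.0
```

Run:
```python
from h import *
o=env.get_obs(); print(o['tool_pos'],o['tool_rot'],o['grip_width'],o['grasp_force'])
w,p=snap('wrist','w5.png')
import pickle; pickle.dump(p,open('w5.pkl','wb'))
```

```text
[0.55645719 0.01592457 0.18861265] [ 1.79984683e+02 -1.22192126e-02 -1.07366494e+01] 0.03611983465852197 11.999990560580045
```

View pics/w5.png

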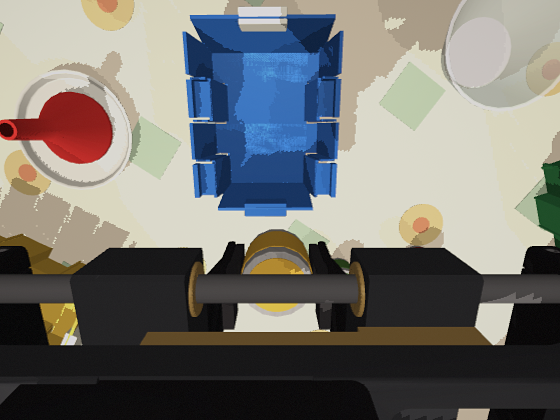

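The blue bin is square in view: white block outer edge at (262,8), near block outer edge at (265,216), side rims at columns 185–190 and 340; the tin is held.

Run:
```python
from h import *
import pickle
p=pickle.load(open('w5.pkl','rb'))
P={}
for n,u,v,z in [('far',262,8,.066),('near',265.5,216,.066),('fL',191,15,.066),('fR',336,15,.066),('L1',184,32,.066),('L2',194,195,.066),('R1',343,32,.066),('R2',336,195,.066)]:
    P[n]=onz(p,u,v,z); print(n,np.round(P[n],4))
a=P['far']-P['near']; print(np.linalg.norm(a),np.degrees(np.arctan2(a[1],a[0])),(P['far']+P['near'])/2)
for s in 'LR':
    a=P[s+'1']-P[s+'2']; print(np.degrees(np.arctan2(a[1],a[0])))
print((P['L1']+P['R1'])/2,(P['L2']+P['R2'])/2, np.linalg.norm(P['L1']-P['R1']))
c=(P['far']+P['near'])/2; t=env.get_obs()['tool_pos']; R=np.deg2rad(-10.74)
for d in (.04,0,-.04):
    g=c+d*np.array([np.cos(np.deg2rad(-11)),np.sin(np.deg2rad(-11)),0])-t; print('shift',d,g[0]*np.cos(R)+g[1]*np.sin(R), g[0]*np.sin(R)-g[1]*np.cos(R))
```

```text
far [ 0.7191 -0.0029  0.066 ]
near [0.5476 0.0284 0.066 ]
fL [0.7249 0.0544 0.066 ]
fR [ 0.7031 -0.0608  0.066 ]
L1 [0.7141 0.0633 0.066 ]
L2 [0.5802 0.0902 0.066 ]
R1 [ 0.6898 -0.0647  0.066 ]
R2 [ 0.5554 -0.0405  0.066 ]
0.17438159128105438 -10.345290240048007 [0.63334745 0.01271399 0.066     ]
-11.361217204744952
-10.1976539756071
[ 0.701963   -0.00073533  0.066     ] [0.56776993 0.02481323 0.066     ] 0.13025281938517164
shift 0.04 0.11612280251560234 -0.011012396043189569
shift 0 0.07612321435764714 -0.011193909662436576
shift -0.04 0.03612362619969196 -0.011375423281683585
```

Request:
jog_arm --motion '[{"x":4,"y":-0.4,"z":0,"ax":0,"ay":0,"az":0},{"x":4,"y":-0.4,"z":0,"ax":0,"ay":0,"az":0},{"x":3.6,"y":-0.3,"z":0,"ax":0,"ay":0,"az":0},{"x":0,"y":0,"z":3,"ax":0,"ay":0,"az":0},{"x":0,"y":0,"z":4,"ax":0,"ay":0,"az":0}]'

```text
time_s: 12.0
tool_pos: [0.6754, 0.0053, 0.1195]
tool_rot: [-179.9, -0.3, -10.8]
force: [-0.5, -0.2, -0.5]
grip_width: 0.0358
grasp_force: 12.0
```

Request:
jog_arm --motion '[{"x":0,"y":0,"z":4,"ax":0,"ay":0,"az":0},{"x":0,"y":0,"z":3,"ax":0,"ay":0,"az":0},{"x":0,"y":0,"z":2.5,"ax":0,"ay":0,"az":0},{"x":0,"y":0,"z":0.8,"ax":0,"ay":0,"az":0},{"x":0,"y":0,"z":0,"ax":0,"ay":0,"az":0}]'

```text
time_s: 12.5
tool_pos: [0.6718, 0.0049, 0.0146]
tool_rot: [180.0, 0.1, -10.8]
force: [0.7, 0.5, -0.2]
grip_width: 0.0358
grasp_force: 12.0
```

Request:
jog_arm --motion '[{"x":0,"y":0,"z":0,"ax":0,"ay":0,"az":0},{"x":0,"y":0,"z":0,"ax":0,"ay":0,"az":0},{"x":0,"y":0,"z":0,"ax":0,"ay":0,"az":0},{"x":0,"y":0,"z":0,"ax":0,"ay":0,"az":0},{"x":0,"y":0,"z":0,"ax":0,"ay":0,"az":0}]'

```text
time_s: 13.0
tool_pos: [0.6728, 0.005, 0.0161]
tool_rot: [180.0, -0.0, -10.8]
force: [0.2, 0.1, -0.5]
grip_width: 0.0354
grasp_force: 12.0
```

Request:
jog_arm --motion '[{"x":0,"y":0,"z":0.3,"ax":0,"ay":0,"az":0},{"x":0,"y":0,"z":0,"ax":0,"ay":0,"az":0},{"x":0,"y":0,"z":0,"ax":0,"ay":0,"az":0},{"x":0,"y":0,"z":0,"ax":0,"ay":0,"az":0},{"x":0,"y":0,"z":0,"ax":0,"ay":0,"az":0}]' --claw 0.08

```text
time_s: 13.5
tool_pos: [0.6726, 0.0051, 0.0126]
tool_rot: [180.0, -0.0, -10.8]
force: [0.2, 0.9, 0.5]
grip_width: 0.0465
grasp_force: 0.0
```

Request:
jog_arm --motion '[{"x":0,"y":0,"z":0,"ax":0,"ay":0,"az":0},{"x":0,"y":0,"z":-2,"ax":0,"ay":0,"az":0},{"x":0,"y":0,"z":-4,"ax":0,"ay":0,"az":0},{"x":0,"y":0,"z":-4,"ax":0,"ay":0,"az":0},{"x":0,"y":0,"z":-2,"ax":0,"ay":0,"az":0}]'

```text
time_s: 14.0
tool_pos: [0.6743, 0.0056, 0.1368]
tool_rot: [-179.9, -0.3, -10.8]
force: [0.5, 0.9, -0.0]
grip_width: 0.0466
grasp_force: 0.0
```

Request:
jog_arm --motion '[{"x":-4.3,"y":1.7,"z":0,"ax":0,"ay":0,"az":0},{"x":-4.3,"y":1.7,"z":0,"ax":0,"ay":0,"az":0},{"x":-4.3,"y":1.7,"z":0,"ax":0,"ay":0,"az":0},{"x":-4.3,"y":1.7,"z":0,"ax":0,"ay":0,"az":0},{"x":0,"y":0,"z":0,"ax":0,"ay":0,"az":0}]' --claw 0.6

```text
time_s: 14.5
tool_pos: [0.4839, -0.0317, 0.1309]
tool_rot: [179.6, 0.3, -10.9]
force: [-0.1, -1.1, -1.1]
grip_width: 0.0688
grasp_force: 0.0
```

Request:
jog_arm --motion '[{"x":0,"y":0,"z":0,"ax":0,"ay":0,"az":0},{"x":0,"y":0,"z":0,"ax":0,"ay":0,"az":0},{"x":0,"y":0,"z":0,"ax":0,"ay":0,"az":0},{"x":0,"y":0,"z":0,"ax":0,"ay":0,"az":0},{"x":0,"y":0,"z":0,"ax":0,"ay":0,"az":0}]'

```text
time_s: 15.0
tool_pos: [0.4915, -0.0291, 0.1324]
tool_rot: [-179.9, 0.0, -10.7]
force: [0.5, -0.4, -0.5]
grip_width: 0.0695
grasp_force: 0.0
```

```bash
cat >> h.py <<'E'
def lids(im,p,z):
    hsv=cv2.cvtColor(im,cv2.COLOR_RGB2HSV); out={}
    for n,lo,hi in [('y',(20,150,150),(28,255,255)),('g',(40,110,80),(60,255,200)),('r',(170,140,120),(180,255,255)),('r0',(0,170,120),(3,255,255))]:
        m=cv2.inRange(hsv,lo,hi); m[240:]=0
        for c in cv2.findContours(m,cv2.RETR_EXTERNAL,cv2.CHAIN_APPROX_NONE)[0]:
            if 200<cv2.contourArea(c)<3000:
                (u,v),r=cv2.minEnclosingCircle(c); out.setdefault(n,[]).append((round(u),round(v),round(r,1),np.round(onz(p,u,v,z),3).tolist()))
    return out
E
python3 - <<'E'
from h import *
o=env.get_obs(); print(o['tool_pos'],o['tool_rot'],o['grip_width'])
p=env.camera_params('wrist');im,_=snap('wrist','w6.png'); print(lids(im,p,.034)); print(lids(im,p,.037).get('y'))
E
```

```text
[ 0.49146881 -0.02906688  0.13239098] [-1.79939784e+02  2.12069569e-02 -1.07253563e+01] 0.06945046171434165
{'r0': [(402, 238, 14.5, [0.447, -0.134, 0.034])]}
None
```

View pics/w6.png

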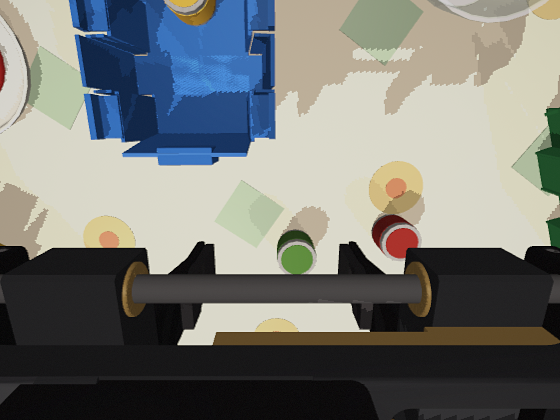

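The yellow-lid tin sits in the far end of the blue bin at (190,10); green tin lid at (297,258), red at (402,240), both unmoved.

Request:
jog_arm --motion '[{"x":-4.4,"y":1.7,"z":0,"ax":0,"ay":0,"az":0},{"x":0,"y":0,"z":4,"ax":0,"ay":0,"az":0},{"x":0,"y":0,"z":4,"ax":0,"ay":0,"az":0},{"x":0,"y":0,"z":3,"ax":0,"ay":0,"az":0},{"x":0,"y":0,"z":1.3,"ax":0,"ay":0,"az":0}]'

```text
time_s: 15.55
tool_pos: [0.4425, -0.0377, 0.0072]
tool_rot: [-180.0, 0.2, -10.7]
force: [-0.5, -0.1, -0.5]
grip_width: 0.0697
grasp_force: 0.0
```

Request:
jog_arm --motion '[{"x":0,"y":0,"z":0,"ax":0,"ay":0,"az":0},{"x":0,"y":0,"z":0,"ax":0,"ay":0,"az":0},{"x":0,"y":0,"z":0,"ax":0,"ay":0,"az":0},{"x":0,"y":0,"z":0,"ax":0,"ay":0,"az":0},{"x":0,"y":0,"z":0,"ax":0,"ay":0,"az":0}]'

```text
time_s: 16.05
tool_pos: [0.4452, -0.0383, 0.0104]
tool_rot: [180.0, -0.1, -10.8]
force: [0.5, -0.0, -0.3]
grip_width: 0.0697
grasp_force: 0.0
```

Request:
jog_arm --motion '[{"x":0,"y":0,"z":0,"ax":0,"ay":0,"az":0},{"x":0,"y":0,"z":0,"ax":0,"ay":0,"az":0},{"x":0,"y":0,"z":0,"ax":0,"ay":0,"az":0},{"x":0,"y":0,"z":0,"ax":0,"ay":0,"az":0},{"x":0,"y":0,"z":0,"ax":0,"ay":0,"az":0}]' --claw -1

```text
time_s: 16.55
tool_pos: [0.4444, -0.0381, 0.0095]
tool_rot: [180.0, 0.0, -10.8]
force: [-0.3, -0.5, 0.5]
grip_width: 0.0377
grasp_force: 0.0
```

Request:
jog_arm --motion '[{"x":0,"y":0,"z":0,"ax":0,"ay":0,"az":0},{"x":0,"y":0,"z":0,"ax":0,"ay":0,"az":0},{"x":0,"y":0,"z":-4,"ax":0,"ay":0,"az":0},{"x":0,"y":0,"z":-4.5,"ax":0,"ay":0,"az":0},{"x":0,"y":0,"z":-4,"ax":0,"ay":0,"az":0}]'

```text
time_s: 17.05
tool_pos: [0.4443, -0.0377, 0.1361]
tool_rot: [-180.0, 0.0, -10.7]
force: [1.2, -0.7, -1.1]
grip_width: 0.0358
grasp_force: 12.0
```

Request:
jog_arm --motion '[{"x":4.4,"y":-2.1,"z":0,"ax":0,"ay":0,"az":0},{"x":4.4,"y":-2.1,"z":0,"ax":0,"ay":0,"az":0},{"x":4.4,"y":-2.1,"z":0,"ax":0,"ay":0,"az":0},{"x":4.4,"y":-2.1,"z":0,"ax":0,"ay":0,"az":0},{"x":0,"y":0,"z":0,"ax":0,"ay":0,"az":0}]'

```text
time_s: 17.55
tool_pos: [0.6367, 0.0143, 0.1312]
tool_rot: [-179.6, 0.2, -10.7]
force: [-0.3, 0.1, -0.1]
grip_width: 0.0356
grasp_force: 12.0
```

Request:
jog_arm --motion '[{"x":0,"y":0,"z":1,"ax":0,"ay":0,"az":0},{"x":0,"y":0,"z":2,"ax":0,"ay":0,"az":0},{"x":0,"y":0,"z":0,"ax":0,"ay":0,"az":0},{"x":0,"y":0,"z":0,"ax":0,"ay":0,"az":0},{"x":0,"y":0,"z":0,"ax":0,"ay":0,"az":0}]'

```text
time_s: 18.05
tool_pos: [0.6331, 0.0111, 0.1058]
tool_rot: [180.0, -0.1, -10.8]
force: [0.4, -0.8, -0.9]
grip_width: 0.0359
grasp_force: 12.0
```

Request:
jog_arm --motion '[{"x":0,"y":0,"z":3,"ax":0,"ay":0,"az":0},{"x":0,"y":0,"z":3,"ax":0,"ay":0,"az":0},{"x":0,"y":0,"z":2.3,"ax":0,"ay":0,"az":0},{"x":0,"y":0,"z":0.9,"ax":0,"ay":0,"az":0},{"x":0,"y":0,"z":0,"ax":0,"ay":0,"az":0}]'

```text
time_s: 18.55
tool_pos: [0.6331, 0.0112, 0.0129]
tool_rot: [180.0, -0.0, -10.8]
force: [-0.7, -0.5, 0.2]
grip_width: 0.0356
grasp_force: 12.0
```

Request:
jog_arm --motion '[{"x":0,"y":0,"z":0,"ax":0,"ay":0,"az":0},{"x":0,"y":0,"z":0,"ax":0,"ay":0,"az":0},{"x":0,"y":0,"z":0,"ax":0,"ay":0,"az":0},{"x":0,"y":0,"z":0,"ax":0,"ay":0,"az":0},{"x":0,"y":0,"z":0,"ax":0,"ay":0,"az":0}]' --claw 0.08

```text
time_s: 19.05
tool_pos: [0.6332, 0.0115, 0.0128]
tool_rot: [180.0, -0.0, -10.8]
force: [0.9, 0.6, -0.0]
grip_width: 0.0468
grasp_force: 0.0
```

Request:
jog_arm --motion '[{"x":0,"y":0,"z":0,"ax":0,"ay":0,"az":0},{"x":0,"y":0,"z":-2,"ax":0,"ay":0,"az":0},{"x":0,"y":0,"z":-4,"ax":0,"ay":0,"az":0},{"x":0,"y":0,"z":-4,"ax":0,"ay":0,"az":0},{"x":0,"y":0,"z":-3,"ax":0,"ay":0,"az":0}]'

```text
time_s: 19.55
tool_pos: [0.6337, 0.0119, 0.1451]
tool_rot: [-180.0, -0.1, -10.8]
force: [0.8, -0.9, -0.7]
grip_width: 0.0471
grasp_force: 0.0
```

Request:
jog_arm --motion '[{"x":-3.1,"y":3.5,"z":0,"ax":0,"ay":0,"az":0},{"x":-3.1,"y":3.5,"z":0,"ax":0,"ay":0,"az":0},{"x":-3.1,"y":3.5,"z":0,"ax":0,"ay":0,"az":0},{"x":-2.6,"y":3.5,"z":0,"ax":0,"ay":0,"az":0},{"x":0,"y":0,"z":0,"ax":0,"ay":0,"az":0}]' --claw 0.6

```text
time_s: 20.05
tool_pos: [0.4855, -0.1095, 0.1419]
tool_rot: [179.7, 0.2, -11.3]
force: [0.3, -0.5, 1.1]
grip_width: 0.0688
grasp_force: 0.0
```

Request:
jog_arm --motion '[{"x":0,"y":0,"z":0,"ax":0,"ay":0,"az":0},{"x":0,"y":0,"z":0,"ax":0,"ay":0,"az":0},{"x":0,"y":0,"z":0,"ax":0,"ay":0,"az":0},{"x":0,"y":0,"z":0,"ax":0,"ay":0,"az":0},{"x":0,"y":0,"z":0,"ax":0,"ay":0,"az":0}]'

```text
time_s: 20.55
tool_pos: [0.4904, -0.1028, 0.1424]
tool_rot: [-180.0, 0.0, -10.7]
force: [-0.2, 0.0, -0.6]
grip_width: 0.0697
grasp_force: 0.0
```

Run:
```python
from h import *
o=env.get_obs(); print(o['tool_pos'],o['tool_rot'],o['grip_width'])
p=env.camera_params('wrist');im,_=snap('wrist','w7.png'); print(lids(im,p,.034))
```

```text
[ 0.49043988 -0.10281612  0.14239739] [-1.79958936e+02  1.29528924e-02 -1.06750331e+01] 0.06973903022266387
{'y': [(90, 11, 20.4, [0.671, 0.009, 0.034])], 'g': [(100, 64, 20.4, [0.634, 0.014, 0.034])]}
```

View pics/w7.png

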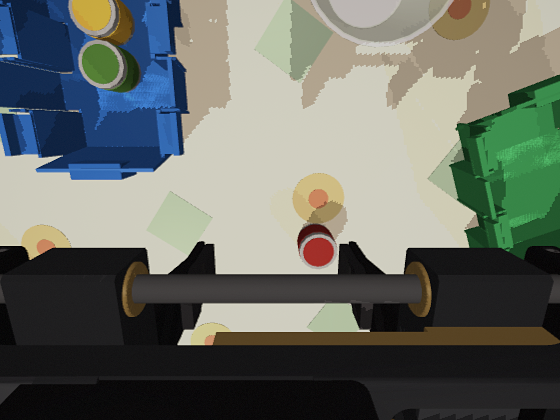

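Yellow and green tins stand in the blue bin at (90,11) and (100,64); the red tin lid is at (318,251).

Request:
jog_arm --motion '[{"x":-3.8,"y":3.1,"z":0,"ax":0,"ay":0,"az":0},{"x":0,"y":0.7,"z":4,"ax":0,"ay":0,"az":0},{"x":0,"y":0,"z":4,"ax":0,"ay":0,"az":0},{"x":0,"y":0,"z":3.5,"ax":0,"ay":0,"az":0},{"x":0,"y":0,"z":1.8,"ax":0,"ay":0,"az":0}]'

```text
time_s: 21.1
tool_pos: [0.4436, -0.1333, 0.0069]
tool_rot: [-179.9, 0.2, -10.8]
force: [0.5, 0.7, -0.1]
grip_width: 0.0691
grasp_force: 0.0
```

Request:
jog_arm --motion '[{"x":0,"y":0,"z":0,"ax":0,"ay":0,"az":0},{"x":0,"y":0,"z":0,"ax":0,"ay":0,"az":0},{"x":0,"y":0,"z":0,"ax":0,"ay":0,"az":0},{"x":0,"y":0,"z":0,"ax":0,"ay":0,"az":0},{"x":0,"y":0,"z":0,"ax":0,"ay":0,"az":0}]'

```text
time_s: 21.6
tool_pos: [0.4463, -0.1344, 0.0105]
tool_rot: [179.9, -0.1, -10.8]
force: [-0.2, 0.5, 0.3]
grip_width: 0.0698
grasp_force: 0.0
```

Request:
jog_arm --motion '[{"x":0,"y":0,"z":0,"ax":0,"ay":0,"az":0},{"x":0,"y":0,"z":0,"ax":0,"ay":0,"az":0},{"x":0,"y":0,"z":0,"ax":0,"ay":0,"az":0},{"x":0,"y":0,"z":0,"ax":0,"ay":0,"az":0},{"x":0,"y":0,"z":0,"ax":0,"ay":0,"az":0}]' --claw -1

```text
time_s: 22.1
tool_pos: [0.4455, -0.134, 0.0095]
tool_rot: [180.0, 0.0, -10.8]
force: [-0.7, 1.0, -0.2]
grip_width: 0.0375
grasp_force: 0.0
```

Request:
jog_arm --motion '[{"x":0,"y":0,"z":0,"ax":0,"ay":0,"az":0},{"x":0,"y":0,"z":0,"ax":0,"ay":0,"az":0},{"x":0,"y":0,"z":-4,"ax":0,"ay":0,"az":0},{"x":0,"y":0,"z":-4.5,"ax":0,"ay":0,"az":0},{"x":0,"y":0,"z":-4,"ax":0,"ay":0,"az":0}]'

```text
time_s: 22.6
tool_pos: [0.4454, -0.1336, 0.1361]
tool_rot: [-180.0, 0.0, -10.7]
force: [0.1, -0.6, -0.1]
grip_width: 0.0355
grasp_force: 12.0
```

Request:
jog_arm --motion '[{"x":2.4,"y":-3.6,"z":0,"ax":0,"ay":0,"az":0},{"x":2.4,"y":-3.6,"z":0,"ax":0,"ay":0,"az":0},{"x":2.4,"y":-3.6,"z":0,"ax":0,"ay":0,"az":0},{"x":2.4,"y":-3.6,"z":0,"ax":0,"ay":0,"az":0},{"x":2.2,"y":-3.4,"z":0,"ax":0,"ay":0,"az":0}]'

```text
time_s: 23.1
tool_pos: [0.5958, 0.02, 0.1342]
tool_rot: [-180.0, 0.0, -10.8]
force: [-0.2, 0.0, 0.0]
grip_width: 0.0357
grasp_force: 12.0
```

Request:
jog_arm --motion '[{"x":0,"y":0,"z":1,"ax":0,"ay":0,"az":0},{"x":0,"y":0,"z":2,"ax":0,"ay":0,"az":0},{"x":0,"y":0,"z":0,"ax":0,"ay":0,"az":0},{"x":0,"y":0,"z":0,"ax":0,"ay":0,"az":0},{"x":0,"y":0,"z":0,"ax":0,"ay":0,"az":0}]'

```text
time_s: 23.6
tool_pos: [0.595, 0.0183, 0.1054]
tool_rot: [180.0, -0.1, -10.8]
force: [1.0, 0.1, -0.4]
grip_width: 0.0356
grasp_force: 12.0
```

Request:
jog_arm --motion '[{"x":0,"y":0,"z":3,"ax":0,"ay":0,"az":0},{"x":0,"y":0,"z":3,"ax":0,"ay":0,"az":0},{"x":0,"y":0,"z":2.3,"ax":0,"ay":0,"az":0},{"x":0,"y":0,"z":0.9,"ax":0,"ay":0,"az":0},{"x":0,"y":0,"z":0,"ax":0,"ay":0,"az":0}]'

```text
time_s: 24.1
tool_pos: [0.5949, 0.0183, 0.0128]
tool_rot: [180.0, -0.0, -10.8]
force: [0.6, 0.4, -0.9]
grip_width: 0.0358
grasp_force: 12.0
```

Request:
jog_arm --motion '[{"x":0,"y":0,"z":0,"ax":0,"ay":0,"az":0},{"x":0,"y":0,"z":0,"ax":0,"ay":0,"az":0},{"x":0,"y":0,"z":0,"ax":0,"ay":0,"az":0},{"x":0,"y":0,"z":0,"ax":0,"ay":0,"az":0},{"x":0,"y":0,"z":0,"ax":0,"ay":0,"az":0}]' --claw 0.08

```text
time_s: 24.6
tool_pos: [0.5949, 0.0188, 0.0128]
tool_rot: [180.0, -0.0, -10.8]
force: [-0.8, 0.1, -0.6]
grip_width: 0.0467
grasp_force: 0.0
```

Request:
jog_arm --motion '[{"x":0,"y":0,"z":0,"ax":0,"ay":0,"az":0},{"x":0,"y":0,"z":-3,"ax":0,"ay":0,"az":0},{"x":0,"y":0,"z":-5,"ax":0,"ay":0,"az":0},{"x":0,"y":0,"z":-5,"ax":0,"ay":0,"az":0},{"x":0,"y":0,"z":-5,"ax":0,"ay":0,"az":0}]'

```text
time_s: 25.1
tool_pos: [0.5943, 0.019, 0.1943]
tool_rot: [180.0, 0.0, -10.7]
force: [0.4, -0.4, 0.4]
grip_width: 0.0467
grasp_force: 0.0
```

Request:
jog_arm --motion '[{"x":-0.5,"y":4.5,"z":0,"ax":0,"ay":0,"az":0},{"x":-0.5,"y":4.5,"z":0,"ax":0,"ay":0,"az":0},{"x":-0.5,"y":4.5,"z":0,"ax":0,"ay":0,"az":0},{"x":-0.5,"y":4.5,"z":0,"ax":0,"ay":0,"az":0},{"x":-0.5,"y":4.5,"z":0,"ax":0,"ay":0,"az":0}]' --claw 1

```text
time_s: 25.6
tool_pos: [0.5273, -0.1991, 0.1928]
tool_rot: [180.0, -0.0, -10.8]
force: [0.9, 0.2, -0.6]
grip_width: 0.0789
grasp_force: 0.0
```

Request:
jog_arm --motion '[{"x":-0.5,"y":4.5,"z":0,"ax":0,"ay":0,"az":0},{"x":-0.5,"y":4.5,"z":0,"ax":0,"ay":0,"az":0},{"x":-0.5,"y":4.5,"z":0,"ax":0,"ay":0,"az":0},{"x":-0.5,"y":4.5,"z":0,"ax":0,"ay":0,"az":0},{"x":-0.5,"y":4.5,"z":0,"ax":0,"ay":0,"az":0}]'

```text
time_s: 26.1
tool_pos: [0.4607, -0.4155, 0.1927]
tool_rot: [180.0, -0.0, -10.8]
force: [1.5, 0.3, 1.1]
grip_width: 0.0868
grasp_force: 0.0
```

Request:
jog_arm --motion '[{"x":0,"y":0,"z":0,"ax":0,"ay":0,"az":-8.4},{"x":0,"y":0,"z":0,"ax":0,"ay":0,"az":-8.4},{"x":0,"y":0,"z":0,"ax":0,"ay":0,"az":-8.4},{"x":0,"y":0,"z":0,"ax":0,"ay":0,"az":-8.4},{"x":0,"y":0,"z":0,"ax":0,"ay":0,"az":-8.4}]'

```text
time_s: 26.6
tool_pos: [0.4615, -0.4138, 0.1925]
tool_rot: [-180.0, 0.0, 31.6]
force: [-0.0, -0.4, 0.3]
grip_width: 0.0869
grasp_force: 0.0
```

Request:
jog_arm --motion '[{"x":0,"y":0,"z":0,"ax":0,"ay":0,"az":-8.4},{"x":0,"y":0,"z":0,"ax":0,"ay":0,"az":-8.4},{"x":0,"y":0,"z":0,"ax":0,"ay":0,"az":-8.4},{"x":0,"y":0,"z":0,"ax":0,"ay":0,"az":-8.4},{"x":0,"y":0,"z":0,"ax":0,"ay":0,"az":-8.4}]'

```text
time_s: 27.1
tool_pos: [0.4615, -0.4138, 0.1925]
tool_rot: [-180.0, 0.0, 73.6]
force: [-1.2, -0.8, -0.2]
grip_width: 0.0869
grasp_force: 0.0
```

Request:
jog_arm --motion '[{"x":0,"y":0,"z":0,"ax":0,"ay":0,"az":-8.4},{"x":0,"y":0,"z":0,"ax":0,"ay":0,"az":-8.4},{"x":0,"y":0,"z":0,"ax":0,"ay":0,"az":0},{"x":0,"y":0,"z":0,"ax":0,"ay":0,"az":0},{"x":0,"y":0,"z":0,"ax":0,"ay":0,"az":0}]'

```text
time_s: 27.6
tool_pos: [0.4615, -0.4139, 0.1925]
tool_rot: [-180.0, 0.0, 89.9]
force: [-0.3, 0.0, -0.2]
grip_width: 0.0867
grasp_force: 0.0
```

Run:
```python
from h import *
import pickle
o=env.get_obs(); print(o['tool_pos'],o['tool_rot'],o['grip_width'],np.round(o['qpos'],1))
p=env.camera_params('wrist');pickle.dump(p,open('w8.pkl','wb'));im,_=snap('wrist','w8.png')
```

```text
[ 0.46147653 -0.41390182  0.19252074] [-1.79993926e+02  7.94220540e-03  8.98875816e+01] 0.08669259314193918 [ 83.3  25.4 -57.3  88.6  21.7  78.   23.8]
```

View pics/w8.png

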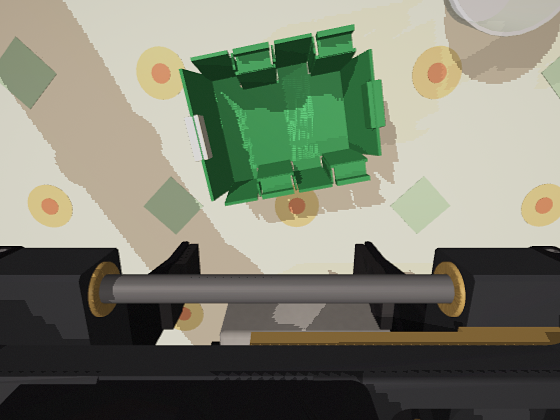

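The green bin is in view: white block top centred at (200,137) with outer edge near (193,139), coloured block outer edge near (383,103), bowl at (510,0).

Run:
```python
from h import *
import pickle
p=pickle.load(open('w8.pkl','rb'));o=env.get_obs();t=o['tool_pos']
w=onz(p,200,137,.066);f=onz(p,383,103,.066);wo=onz(p,193,139,.066);a=wo-f
print(w,wo,f,np.linalg.norm(a),np.degrees(np.arctan2(a[1],a[0])),(wo+f)/2)
im=cv2.imread('pics/w8.png');hsv=cv2.cvtColor(im,cv2.COLOR_BGR2HSV)
m=cv2.inRange(hsv,(55,120,40),(85,255,255));m[240:]=0
c=max(cv2.findContours(m,0,2)[0],key=cv2.contourArea);ap=cv2.approxPolyDP(c,6,True)[:,0]
for q in ap: print(q,np.round(onz(p,*q.astype(float),.066),3))
m=cv2.inRange(hsv,(0,0,190),(180,40,255));m=m[100:175,180:222];ys,xs=np.nonzero(m);print(cv2.minAreaRect(np.c_[xs+180,ys+100].astype(np.float32)))
```

```text
[ 0.39223007 -0.35070834  0.066     ] [ 0.38577241 -0.3524582   0.066     ] [ 0.5549586  -0.32195579  0.066     ] 0.17191382837877497 -169.7799896009066 [ 0.4703655  -0.33720699  0.066     ]
[353  25] [ 0.525 -0.261  0.066]
[317  32] [ 0.495 -0.266  0.066]
[317  56] [ 0.496 -0.284  0.066]
[310  33] [ 0.489 -0.267  0.066]
[274  41] [ 0.459 -0.273  0.066]
[272  65] [ 0.458 -0.291  0.066]
[266  42] [ 0.453 -0.273  0.066]
[233  49] [ 0.425 -0.279  0.066]
[231  58] [ 0.423 -0.286  0.066]
[226  51] [ 0.419 -0.28   0.066]
[193  57] [ 0.391 -0.285  0.066]
[201  74] [ 0.397 -0.298  0.066]
[179  69] [ 0.378 -0.294  0.066]
[190 114] [ 0.385 -0.331  0.066]
[204 116] [ 0.397 -0.333  0.066]
[213 157] [ 0.403 -0.369  0.066]
[202 163] [ 0.392 -0.374  0.066]
[212 200] [ 0.4   -0.409  0.066]
[228 189] [ 0.415 -0.399  0.066]
[225 205] [ 0.412 -0.414  0.066]
[256 199] [ 0.442 -0.408  0.066]
[261 189] [ 0.447 -0.399  0.066]
[263 198] [ 0.448 -0.407  0.066]
[292 193] [ 0.476 -0.403  0.066]
[290 174] [ 0.474 -0.384  0.066]
[299 191] [ 0.483 -0.401  0.066]
[331 186] [ 0.513 -0.396  0.066]
[331 167] [ 0.512 -0.378  0.066]
[337 184] [ 0.518 -0.394  0.066]
[369 179] [ 0.548 -0.389  0.066]
[361 154] [ 0.539 -0.366  0.066]
[380 154] [ 0.556 -0.366  0.066]
[381  89] [ 0.552 -0.31   0.066]
[370  49] [ 0.54  -0.279  0.066]
[350  58] [ 0.524 -0.286  0.066]
((193.5, 137.0), (74.0, 27.0), 90.0)
```

Request:
jog_arm --motion '[{"x":3.05,"y":2.9,"z":0,"ax":0,"ay":0,"az":0},{"x":3.05,"y":2.9,"z":0,"ax":0,"ay":0,"az":0},{"x":3.05,"y":2.9,"z":0,"ax":0,"ay":0,"az":0},{"x":0,"y":0,"z":2,"ax":0,"ay":0,"az":-5.2},{"x":0,"y":0,"z":2,"ax":0,"ay":0,"az":-5.2}]' --claw 0.2

```text
time_s: 28.15
tool_pos: [0.5505, -0.3201, 0.153]
tool_rot: [179.9, 0.1, 100.8]
force: [-0.8, -1.0, -1.2]
grip_width: 0.0565
grasp_force: 0.0
```

Request:
jog_arm --motion '[{"x":0,"y":0,"z":2,"ax":0,"ay":0,"az":0},{"x":0,"y":0,"z":0,"ax":0,"ay":0,"az":0},{"x":0,"y":0,"z":0,"ax":0,"ay":0,"az":0},{"x":0,"y":0,"z":0,"ax":0,"ay":0,"az":0},{"x":0,"y":0,"z":0,"ax":0,"ay":0,"az":0}]'

```text
time_s: 28.65
tool_pos: [0.5492, -0.3227, 0.1339]
tool_rot: [179.9, 0.1, 100.4]
force: [0.3, -0.5, 1.1]
grip_width: 0.0525
grasp_force: 0.0
```

Run:
```python
from h import *
o=env.get_obs(); print(o['tool_pos'],o['tool_rot'],o['grip_width'],np.round(o['qpos'],1))
p=env.camera_params('wrist');print(np.round(proj(p,[.549,-.3225,.066]),1))
im,_=snap('wrist','w9.png')
```

```text
[ 0.54916514 -0.32268478  0.13392385] [1.79917885e+02 8.90900342e-02 1.00395525e+02] 0.05247880929824071 [ 71.   31.3 -58.   90.1  27.3  73.8  19.5]
[276.4 223. ]
```

Request:
jog_arm --motion '[{"x":0,"y":0,"z":3,"ax":0,"ay":0,"az":0},{"x":0,"y":0,"z":3,"ax":0,"ay":0,"az":0},{"x":0,"y":0,"z":2,"ax":0,"ay":0,"az":0},{"x":0,"y":0,"z":1.2,"ax":0,"ay":0,"az":0},{"x":0,"y":0,"z":0,"ax":0,"ay":0,"az":0}]'

```text
time_s: 29.2
tool_pos: [0.5476, -0.3221, 0.0394]
tool_rot: [-179.9, -0.1, 100.4]
force: [0.4, -0.2, -0.3]
grip_width: 0.0521
grasp_force: 0.0
```

Request:
jog_arm --motion '[{"x":0,"y":0,"z":0,"ax":0,"ay":0,"az":0},{"x":0,"y":0,"z":0,"ax":0,"ay":0,"az":0},{"x":0,"y":0,"z":0,"ax":0,"ay":0,"az":0},{"x":0,"y":0,"z":0,"ax":0,"ay":0,"az":0},{"x":0,"y":0,"z":0,"ax":0,"ay":0,"az":0}]' --claw -1 --squeeze 40

```text
time_s: 29.7
tool_pos: [0.5487, -0.3225, 0.041]
tool_rot: [180.0, 0.0, 100.4]
force: [-0.6, -0.4, 0.7]
grip_width: 0.0203
grasp_force: 0.0
```

Request:
jog_arm --motion '[{"x":0,"y":0,"z":0,"ax":0,"ay":0,"az":0},{"x":0,"y":0,"z":0,"ax":0,"ay":0,"az":0},{"x":0,"y":0,"z":0,"ax":0,"ay":0,"az":0},{"x":0,"y":0,"z":0,"ax":0,"ay":0,"az":0},{"x":0,"y":0,"z":0,"ax":0,"ay":0,"az":0}]'

```text
time_s: 30.2
tool_pos: [0.5487, -0.3224, 0.0408]
tool_rot: [180.0, 0.0, 100.4]
force: [1.5, 0.1, 3.3]
grip_width: 0.0131
grasp_force: 39.3
```

Request:
jog_arm --motion '[{"x":0,"y":0,"z":-1,"ax":0,"ay":0,"az":0},{"x":0,"y":0,"z":-3,"ax":0,"ay":0,"az":0},{"x":0,"y":0,"z":-4,"ax":0,"ay":0,"az":0},{"x":0,"y":0,"z":-4,"ax":0,"ay":0,"az":0},{"x":0,"y":0,"z":-3,"ax":0,"ay":0,"az":0}]'

```text
time_s: 30.7
tool_pos: [0.5489, -0.3222, 0.1933]
tool_rot: [179.9, 0.1, 100.4]
force: [1.3, 0.2, -1.4]
grip_width: 0.0132
grasp_force: 38.5
```

Request:
jog_arm --motion '[{"x":2,"y":1.55,"z":0,"ax":0,"ay":0,"az":0},{"x":3.5,"y":2.7,"z":0,"ax":0,"ay":0,"az":0},{"x":3.5,"y":2.7,"z":0,"ax":0,"ay":0,"az":0},{"x":3.5,"y":2.7,"z":0,"ax":0,"ay":0,"az":0},{"x":3.5,"y":2.7,"z":0,"ax":0,"ay":0,"az":0}]'

```text
time_s: 31.2
tool_pos: [0.6412, -0.1413, 0.1907]
tool_rot: [-180.0, 0.0, 100.4]
force: [0.2, -0.4, -1.3]
grip_width: 0.0129
grasp_force: 38.4
```

Request:
jog_arm --motion '[{"x":3.5,"y":2.7,"z":0,"ax":0,"ay":0,"az":0},{"x":3.5,"y":2.7,"z":0,"ax":0,"ay":0,"az":0},{"x":3.5,"y":2.7,"z":0,"ax":0,"ay":0,"az":0},{"x":2,"y":1.55,"z":0,"ax":0,"ay":0,"az":0},{"x":0,"y":0,"z":0,"ax":0,"ay":0,"az":5}]'

```text
time_s: 31.7
tool_pos: [0.7133, 0.0051, 0.1903]
tool_rot: [180.0, -0.3, 95.8]
force: [-0.2, 0.9, -1.5]
grip_width: 0.0128
grasp_force: 38.4
```

Request:
jog_arm --motion '[{"x":0,"y":0,"z":0,"ax":0,"ay":0,"az":6},{"x":0,"y":0,"z":0,"ax":0,"ay":0,"az":6},{"x":0,"y":0,"z":0,"ax":0,"ay":0,"az":4.1},{"x":0,"y":0,"z":0,"ax":0,"ay":0,"az":0},{"x":0,"y":0,"z":0,"ax":0,"ay":0,"az":0}]'

```text
time_s: 32.2
tool_pos: [0.7131, -0.0023, 0.1905]
tool_rot: [-180.0, 0.0, 79.4]
force: [0.8, 0.1, -2.4]
grip_width: 0.0129
grasp_force: 38.4
```

Request:
jog_arm --motion '[{"x":0,"y":0,"z":0,"ax":0,"ay":0,"az":0},{"x":0,"y":0,"z":0,"ax":0,"ay":0,"az":0},{"x":0,"y":0,"z":0,"ax":0,"ay":0,"az":0},{"x":0,"y":0,"z":0,"ax":0,"ay":0,"az":0},{"x":0,"y":0,"z":0,"ax":0,"ay":0,"az":0}]'

```text
time_s: 32.7
tool_pos: [0.7132, -0.0022, 0.1905]
tool_rot: [-180.0, 0.0, 79.3]
force: [0.0, -0.3, -1.0]
grip_width: 0.0128
grasp_force: 38.4
```

Run:
```python
from h import *
o=env.get_obs(); print(o['tool_pos'],o['tool_rot'],o['grip_width'],np.round(o['qpos'],1))
p=env.camera_params('wrist');im,_=snap('wrist'); s,q=snap('scene')
a=np.vstack([im[:290],np.hstack([s[150:350,180:460],snap('side')[0][140:340,150:430]])])
cv2.imwrite('pics/c10.png',a[...,::-1])
```

```text
[ 0.71323208 -0.00224631  0.19052882] [-1.79999273e+02  4.41904889e-03  7.93351538e+01] 0.012808273390553468 [ 31.6  36.5 -53.   73.8  28.6  83.2 -29.7]
```

View pics/c10.png

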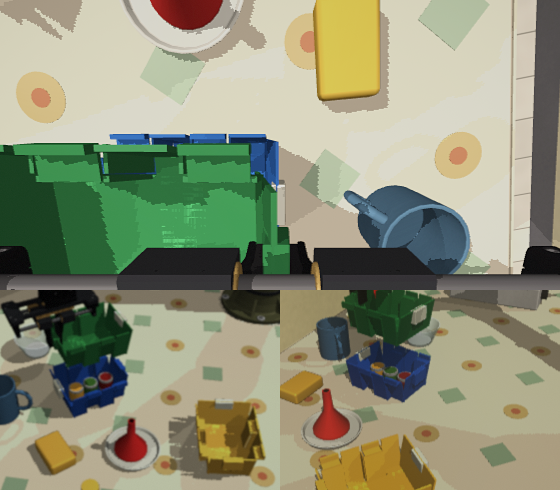

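The wrist view shows green held parallel over blue: green's +y rim at row 146, blue's +y rim at row 136 and blue's white block at (280,190). The mug at (410,230) stays clear, and the three tins are standing in blue.

Run:
```python
from h import *
o=env.get_obs();t=np.array(o['tool_pos']);p=env.camera_params('wrist')
im=cv2.imread('pics/c10.png')[:290]
print(im[125:160:2,150].tolist()); print(im[125:150:2,220].tolist()); print(im[165,245:300:3].tolist()); print(im[200,262:296:2].tolist())
y=np.deg2rad(79.34);c,s=np.cos(y),np.sin(y)
for n,u,v,z in [('g rim',150,145,.2155),('g rim R',240,145,.2155),('b rim',150,136,.066),('b rim2',220,135,.066),('b end',279,145,.066),('b wblk outer',286,200,.066)]:
    d=onz(p,u,v,z)-t; print(n,np.round([d[0]*c+d[1]*s,d[0]*s-d[1]*c],4))
```

```text
[[202, 217, 219], [202, 216, 218], [202, 216, 218], [203, 217, 219], [204, 220, 224], [202, 127, 67], [181, 127, 99], [208, 225, 228], [182, 190, 188], [165, 165, 160], [93, 163, 77], [97, 162, 80], [98, 163, 81], [100, 167, 82], [26, 50, 18], [28, 52, 21], [28, 56, 19], [30, 57, 24]]
[[192, 215, 218], [193, 215, 219], [193, 215, 219], [193, 216, 220], [173, 187, 188], [181, 107, 52], [181, 109, 54], [138, 78, 38], [128, 72, 36], [59, 81, 32], [87, 154, 68], [85, 149, 66], [85, 150, 66]]
[[85, 150, 66], [85, 151, 66], [133, 71, 35], [128, 72, 35], [128, 72, 35], [128, 73, 36], [129, 73, 36], [135, 75, 34], [145, 83, 39], [129, 71, 32], [140, 80, 37], [171, 119, 102], [139, 159, 172], [139, 159, 173], [139, 160, 173], [139, 159, 173], [138, 159, 172], [139, 159, 173], [139, 159, 173]]
[[54, 102, 42], [54, 102, 41], [54, 102, 42], [54, 102, 41], [60, 112, 47], [82, 145, 64], [81, 144, 63], [91, 147, 82], [169, 184, 194], [167, 183, 189], [167, 182, 188], [161, 177, 183], [139, 160, 174], [139, 160, 173], [139, 159, 173], [139, 159, 173], [139, 159, 173]]
g rim [ 0.0652 -0.0551]
g rim R [ 0.0652 -0.0161]
b rim [ 0.0639 -0.1137]
b rim2 [ 0.0648 -0.0509]
b end [0.056 0.002]
b wblk outer [0.0049 0.0087]
```

Request:
jog_arm --motion '[{"x":0,"y":0.15,"z":2,"ax":0,"ay":0,"az":0},{"x":0,"y":0,"z":3,"ax":0,"ay":0,"az":0},{"x":0,"y":0,"z":2,"ax":0,"ay":0,"az":0},{"x":0,"y":0,"z":1,"ax":0,"ay":0,"az":0},{"x":0,"y":0,"z":0,"ax":0,"ay":0,"az":0}]'

```text
time_s: 33.35
tool_pos: [0.7138, -0.0028, 0.1089]
tool_rot: [-179.8, 0.0, 79.3]
force: [-0.9, 0.1, -1.1]
grip_width: 0.0129
grasp_force: 38.5
```

Request:
jog_arm --motion '[{"x":0,"y":0,"z":0.4,"ax":0,"ay":0,"az":0},{"x":0,"y":0,"z":0.4,"ax":0,"ay":0,"az":0},{"x":0,"y":0,"z":0.4,"ax":0,"ay":0,"az":0},{"x":0,"y":0,"z":0,"ax":0,"ay":0,"az":0},{"x":0,"y":0,"z":0,"ax":0,"ay":0,"az":0}]'

```text
time_s: 33.85
tool_pos: [0.7149, -0.0025, 0.099]
tool_rot: [180.0, 0.0, 79.3]
force: [-0.2, 0.5, -0.2]
grip_width: 0.0131
grasp_force: 38.5
```

Request:
jog_arm --motion '[{"x":0,"y":0,"z":0.15,"ax":0,"ay":0,"az":0},{"x":0,"y":0,"z":0.1,"ax":0,"ay":0,"az":0},{"x":0,"y":0,"z":0,"ax":0,"ay":0,"az":0},{"x":0,"y":0,"z":0,"ax":0,"ay":0,"az":0},{"x":0,"y":0,"z":0,"ax":0,"ay":0,"az":0}]'

```text
time_s: 34.35
tool_pos: [0.7154, -0.0026, 0.0968]
tool_rot: [179.9, -0.0, 79.3]
force: [2.1, -0.6, 4.6]
grip_width: 0.0131
grasp_force: 39.5
```

Request:
jog_arm --motion '[{"x":0,"y":0,"z":0,"ax":0,"ay":0,"az":0},{"x":0,"y":0,"z":0,"ax":0,"ay":0,"az":0},{"x":0,"y":0,"z":0,"ax":0,"ay":0,"az":0},{"x":0,"y":0,"z":0,"ax":0,"ay":0,"az":0},{"x":0,"y":0,"z":0,"ax":0,"ay":0,"az":0}]' --claw 0.2

```text
time_s: 34.85
tool_pos: [0.7144, -0.0025, 0.0956]
tool_rot: [-180.0, 0.0, 79.3]
force: [0.1, 0.2, -0.2]
grip_width: 0.0449
grasp_force: 0.0
```

Request:
jog_arm --motion '[{"x":0,"y":0,"z":-2,"ax":0,"ay":0,"az":0},{"x":0,"y":0,"z":-4,"ax":0,"ay":0,"az":0},{"x":0,"y":0,"z":-4,"ax":0,"ay":0,"az":0},{"x":0,"y":0,"z":-4,"ax":0,"ay":0,"az":0},{"x":0,"y":0,"z":0,"ax":0,"ay":0,"az":0}]'

```text
time_s: 35.35
tool_pos: [0.7173, -0.0012, 0.2432]
tool_rot: [179.4, -0.2, 79.3]
force: [0.1, 0.3, 0.7]
grip_width: 0.052
grasp_force: 0.0
```

Request:
jog_arm --motion '[{"x":2.8,"y":-3.6,"z":0,"ax":0,"ay":0,"az":0},{"x":2.8,"y":-3.6,"z":0,"ax":0,"ay":0,"az":0},{"x":2.8,"y":-3.6,"z":0,"ax":0,"ay":0,"az":0},{"x":2.8,"y":-3.6,"z":0,"ax":0,"ay":0,"az":0},{"x":2.8,"y":-3.6,"z":0,"ax":0,"ay":0,"az":0}]'

```text
time_s: 35.85
tool_pos: [0.5621, 0.1695, 0.2353]
tool_rot: [-180.0, 0.0, 79.3]
force: [0.6, -0.1, 0.4]
grip_width: 0.0521
grasp_force: 0.0
```

Request:
jog_arm --motion '[{"x":2.8,"y":-3.6,"z":0,"ax":0,"ay":0,"az":0},{"x":2.8,"y":-3.6,"z":0,"ax":0,"ay":0,"az":0},{"x":0,"y":0,"z":0,"ax":0,"ay":0,"az":0},{"x":0,"y":0,"z":0,"ax":0,"ay":0,"az":0},{"x":0,"y":0,"z":0,"ax":0,"ay":0,"az":0}]'

```text
time_s: 36.35
tool_pos: [0.5041, 0.2355, 0.2356]
tool_rot: [180.0, 0.0, 79.2]
force: [0.5, -0.2, -0.3]
grip_width: 0.0525
grasp_force: 0.0
```

Request:
jog_arm --motion '[{"x":0,"y":0,"z":0,"ax":0,"ay":0,"az":0},{"x":0,"y":0,"z":0,"ax":0,"ay":0,"az":0},{"x":0,"y":0,"z":0,"ax":0,"ay":0,"az":0},{"x":0,"y":0,"z":0,"ax":0,"ay":0,"az":0},{"x":0,"y":0,"z":0,"ax":0,"ay":0,"az":0}]'

```text
time_s: 36.85
tool_pos: [0.5035, 0.2367, 0.236]
tool_rot: [-180.0, -0.0, 79.3]
force: [-0.2, 0.4, -0.4]
grip_width: 0.0523
grasp_force: 0.0
```

Run:
```python
from h import *
import pickle
o=env.get_obs(); print(o['tool_pos'],o['tool_rot'],o['grip_width'],np.round(o['qpos'],1))
p=env.camera_params('wrist');pickle.dump(p,open('w11.pkl','wb'))
im,_=snap('wrist','w11.png');hsv=cv2.cvtColor(im,cv2.COLOR_RGB2HSV)
m=cv2.inRange(hsv,(20,170,40),(30,255,255));m[245:]=0
c=max(cv2.findContours(m,0,2)[0],key=cv2.contourArea);print(cv2.boundingRect(c),cv2.contourArea(c))
for q in cv2.approxPolyDP(c,6,True)[:,0]: print(q,np.round(onz(p,*q.astype(float),.066),3))
s,_=snap('scene'); b=np.vstack([im[:300],np.hstack([s[150:350,180:460],snap('side')[0][140:340,150:430]])]); cv2.imwrite('pics/c11.png',b[...,::-1])
```

```text
[0.50346696 0.23667948 0.23596404] [-1.79991855e+02 -2.63678617e-03  7.93170594e+01] 0.052287643846906866 [ 27.8  15.8 -65.1  93.9  14.6  79.6 -49.8]
(165, 3, 164, 198) 11416.0
[248   3] [0.511 0.422 0.066]
[248  20] [0.508 0.408 0.066]
[240  17] [0.501 0.412 0.066]
[228  48] [0.484 0.388 0.066]
[209  40] [0.468 0.398 0.066]
[196  68] [0.449 0.377 0.066]
[224  89] [0.472 0.353 0.066]
[208  85] [0.457 0.359 0.066]
[196 114] [0.438 0.335 0.066]
[178 108] [0.422 0.344 0.066]
[166 134] [0.402 0.321 0.066]
[180 138] [0.416 0.315 0.066]
[165 147] [0.398 0.309 0.066]
[228 170] [0.457 0.273 0.066]
[233 183] [0.459 0.258 0.066]
[262 200] [0.486 0.234 0.066]
[286 171] [0.518 0.26  0.066]
[277 161] [0.51  0.273 0.066]
[288 161] [0.522 0.27  0.066]
[277 158] [0.511 0.276 0.066]
[267 178] [0.497 0.257 0.066]
[225 155] [0.458 0.289 0.066]
[226 143] [0.462 0.301 0.066]
[238 135] [0.476 0.306 0.066]
[257  79] [0.506 0.356 0.066]
[267  78] [0.516 0.355 0.066]
[277  54] [0.53  0.374 0.066]
[312  75] [0.56  0.349 0.066]
[299  98] [0.544 0.33  0.066]
[309 106] [0.553 0.321 0.066]
[294 131] [0.533 0.3   0.066]
[283 126] [0.523 0.307 0.066]
[271 155] [0.505 0.28  0.066]
[290 129] [0.53  0.302 0.066]
[305 134] [0.544 0.295 0.066]
[320 108] [0.563 0.317 0.066]
[308  96] [0.553 0.331 0.066]
[328  53] [0.578 0.366 0.066]
```

View pics/c11.png

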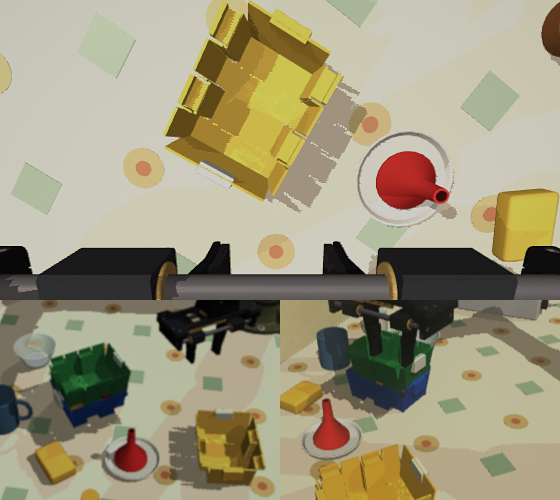

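Green sits level on blue with its white end near the robot. The yellow bin's white block top is centred at (216,174), its far block at (291,26), and the funnel tip is at (441,196).

Run:
```python
from h import *
import pickle
p=pickle.load(open('w11.pkl','rb'))
im=cv2.imread('pics/w11.png');hsv=cv2.cvtColor(im,cv2.COLOR_BGR2HSV)
m=cv2.inRange(hsv,(0,0,150),(180,60,255))[155:195,190:240]
for r in range(0,40,3): print(''.join('#' if x else '.' for x in m[r]))
w=onz(p,216,174,.066);f=onz(p,291,26,.066);a=w-f
print(w,f,np.linalg.norm(a),np.degrees(np.arctan2(a[1],a[0])),(w+f)/2)
for A,B in [((165,147),(264,201)),((250,2),(329,53)),((166,134),(209,40)),((165,147),(264,201))]:
    d=onz(p,*B,.066)-onz(p,*A,.066);print(np.linalg.norm(d),np.degrees(np.arctan2(d[1],d[0])))
```

```text
..................................................
..................................................
..................................................
####.....########.................................
############...########...........................
#################...########......................
#######################...########................
############################...########...........
##################################...#######......
########################################..........
#########################################.........
###############################################...
##################################################
##################################################
[0.44359377 0.27112897 0.066     ] [0.54710226 0.3954497  0.066     ] 0.16177036801062855 -129.7805052510742 [0.49534801 0.33328934 0.066     ]
0.11846371613922321 -40.11092794265295
0.08723719273492056 -40.45678478609923
0.10082496888079932 49.79262579493426
0.11846371613922321 -40.11092794265295
```

Request:
jog_arm --motion '[{"x":1.1,"y":-3.3,"z":0,"ax":0,"ay":0,"az":0},{"x":1.1,"y":-3.3,"z":0,"ax":0,"ay":0,"az":0},{"x":0,"y":0,"z":1,"ax":0,"ay":0,"az":-7.6},{"x":0,"y":0,"z":1,"ax":0,"ay":0,"az":-7.6},{"x":0,"y":0,"z":1,"ax":0,"ay":0,"az":-7.6}]'

```text
time_s: 37.5
tool_pos: [0.4425, 0.2707, 0.2059]
tool_rot: [179.9, 0.1, 102.5]
force: [0.7, -0.2, 0.5]
grip_width: 0.0522
grasp_force: 0.0
```

Request:
jog_arm --motion '[{"x":0,"y":0,"z":1,"ax":0,"ay":0,"az":-7.6},{"x":0,"y":0,"z":1,"ax":0,"ay":0,"az":-7.6},{"x":0,"y":0,"z":1,"ax":0,"ay":0,"az":-7.6},{"x":0,"y":0,"z":1,"ax":0,"ay":0,"az":-7.6},{"x":0,"y":0,"z":1,"ax":0,"ay":0,"az":-7.6}]'

```text
time_s: 38.0
tool_pos: [0.4426, 0.2706, 0.1557]
tool_rot: [180.0, 0.0, 140.4]
force: [0.3, -0.8, 0.0]
grip_width: 0.0521
grasp_force: 0.0
```

Request:
jog_arm --motion '[{"x":0,"y":0,"z":1,"ax":0,"ay":0,"az":0},{"x":0,"y":0,"z":0,"ax":0,"ay":0,"az":0},{"x":0,"y":0,"z":0,"ax":0,"ay":0,"az":0},{"x":0,"y":0,"z":0,"ax":0,"ay":0,"az":0},{"x":0,"y":0,"z":0,"ax":0,"ay":0,"az":0}]'

```text
time_s: 38.5
tool_pos: [0.4429, 0.2708, 0.1465]
tool_rot: [180.0, 0.0, 140.1]
force: [0.2, -0.2, 0.1]
grip_width: 0.052
grasp_force: 0.0
```

Run:
```python
from h import *
o=env.get_obs(); print(o['tool_pos'],o['tool_rot'],o['grip_width'],np.round(o['qpos'],1))
```

```text
[0.44289156 0.27080944 0.14653598] [1.79963989e+02 4.03287638e-02 1.40081013e+02] 0.0519630256109377 [ 30.6  19.3 -74.6 105.5  19.8  70.3   0. ]
```

Request:
jog_arm --motion '[{"x":0,"y":0,"z":3,"ax":0,"ay":0,"az":0},{"x":0,"y":0,"z":3,"ax":0,"ay":0,"az":0},{"x":0,"y":0,"z":3,"ax":0,"ay":0,"az":0},{"x":0,"y":0,"z":1.5,"ax":0,"ay":0,"az":0},{"x":0,"y":0,"z":0,"ax":0,"ay":0,"az":0}]'

```text
time_s: 39.0
tool_pos: [0.4414, 0.27, 0.0396]
tool_rot: [-179.8, -0.1, 140.1]
force: [0.7, -0.6, 0.3]
grip_width: 0.0522
grasp_force: 0.0
```

Request:
jog_arm --motion '[{"x":0,"y":0,"z":0,"ax":0,"ay":0,"az":0},{"x":0,"y":0,"z":0,"ax":0,"ay":0,"az":0},{"x":0,"y":0,"z":0,"ax":0,"ay":0,"az":0},{"x":0,"y":0,"z":0,"ax":0,"ay":0,"az":0},{"x":0,"y":0,"z":0,"ax":0,"ay":0,"az":0}]' --claw -1

```text
time_s: 39.5
tool_pos: [0.4429, 0.2706, 0.0415]
tool_rot: [180.0, 0.0, 140.1]
force: [-0.4, -0.5, -0.2]
grip_width: 0.0198
grasp_force: 0.0
```

Request:
jog_arm --motion '[{"x":0,"y":0,"z":0,"ax":0,"ay":0,"az":0},{"x":0,"y":0,"z":0,"ax":0,"ay":0,"az":0},{"x":0,"y":0,"z":0,"ax":0,"ay":0,"az":0},{"x":0,"y":0,"z":0,"ax":0,"ay":0,"az":0},{"x":0,"y":0,"z":0,"ax":0,"ay":0,"az":0}]'

```text
time_s: 40.0
tool_pos: [0.4426, 0.2704, 0.0412]
tool_rot: [-180.0, 0.0, 140.1]
force: [-1.6, -2.3, 5.9]
grip_width: 0.0134
grasp_force: 39.4
```

Request:
jog_arm --motion '[{"x":0,"y":0,"z":0,"ax":0,"ay":0,"az":0},{"x":0,"y":0,"z":-1,"ax":0,"ay":0,"az":0},{"x":0,"y":0,"z":-2,"ax":0,"ay":0,"az":0},{"x":0,"y":0,"z":-2,"ax":0,"ay":0,"az":0},{"x":0,"y":0,"z":-1,"ax":0,"ay":0,"az":0}]'

```text
time_s: 40.5
tool_pos: [0.443, 0.2713, 0.1025]
tool_rot: [179.9, 0.0, 140.2]
force: [0.4, 0.5, -1.7]
grip_width: 0.0129
grasp_force: 38.6
```

Request:
jog_arm --motion '[{"x":-0.6,"y":3.8,"z":0,"ax":0,"ay":0,"az":0},{"x":-0.6,"y":3.8,"z":0,"ax":0,"ay":0,"az":0},{"x":-0.7,"y":3.8,"z":0,"ax":0,"ay":0,"az":0},{"x":-0.7,"y":3.7,"z":0,"ax":0,"ay":0,"az":0},{"x":0,"y":0,"z":0,"ax":0,"ay":0,"az":-4}]'

```text
time_s: 41.0
tool_pos: [0.5617, 0.3728, 0.1]
tool_rot: [179.8, -0.1, 144.2]
force: [-0.9, 0.5, -1.5]
grip_width: 0.0127
grasp_force: 38.6
```

Request:
jog_arm --motion '[{"x":0,"y":0,"z":0,"ax":0,"ay":0,"az":-8},{"x":0,"y":0,"z":0,"ax":0,"ay":0,"az":-8},{"x":0,"y":0,"z":0,"ax":0,"ay":0,"az":-8},{"x":0,"y":0,"z":0,"ax":0,"ay":0,"az":-8},{"x":0,"y":0,"z":0,"ax":0,"ay":0,"az":-8}]'

```text
time_s: 41.5
tool_pos: [0.5592, 0.3695, 0.1004]
tool_rot: [-180.0, -0.1, -175.6]
force: [-0.6, -0.4, -1.1]
grip_width: 0.0125
grasp_force: 38.6
```

Run:
```python
from h import *
o=env.get_obs(); print(o['tool_pos'],o['tool_rot'],o['grip_width'],np.round(o['qpos'],1))
```

```text
[0.55924059 0.36945826 0.10035888] [-1.79978309e+02 -5.17393160e-02 -1.75550366e+02] 0.012493991854715506 [  9.1  43.7 -67.6  86.4  40.8  77.5  32.6]
```

Request:
jog_arm --motion '[{"x":0,"y":0,"z":-2,"ax":0,"ay":0,"az":-7.5},{"x":0,"y":0,"z":-2,"ax":0,"ay":0,"az":-7.5},{"x":0,"y":0,"z":-2,"ax":0,"ay":0,"az":-7.5},{"x":0,"y":0,"z":-2,"ax":0,"ay":0,"az":-7.5},{"x":0,"y":0,"z":-2,"ax":0,"ay":0,"az":-7.5}]'

```text
time_s: 42.0
tool_pos: [0.5594, 0.3694, 0.2011]
tool_rot: [180.0, -0.0, -138.1]
force: [0.0, 0.6, -2.2]
grip_width: 0.0129
grasp_force: 38.6
```

Request:
jog_arm --motion '[{"x":0,"y":0,"z":-2,"ax":0,"ay":0,"az":-7.5},{"x":0,"y":0,"z":-2,"ax":0,"ay":0,"az":-7.5},{"x":0,"y":0,"z":-2,"ax":0,"ay":0,"az":-7.5},{"x":0,"y":0,"z":0,"ax":0,"ay":0,"az":-7.5},{"x":0,"y":0,"z":0,"ax":0,"ay":0,"az":-4.8}]'

```text
time_s: 42.5
tool_pos: [0.5596, 0.37, 0.2614]
tool_rot: [-180.0, 0.0, -103.3]
force: [-0.1, -0.1, -2.4]
grip_width: 0.0132
grasp_force: 38.6
```

Run:
```python
from h import *
o=env.get_obs(); print(o['tool_pos'],o['tool_rot'],o['grip_width'],np.round(o['qpos'],1))
```

```text
[0.55959067 0.36999054 0.26139103] [-1.79969125e+02  3.84863649e-02 -1.03321458e+02] 0.013179598014470434 [ 10.4  40.6 -77.4  74.7  39.6  93.6 106.5]
```

Request:
jog_arm --motion '[{"x":2,"y":-1.4,"z":0,"ax":0,"ay":0,"az":0},{"x":3,"y":-2.2,"z":0,"ax":0,"ay":0,"az":0},{"x":3,"y":-2.2,"z":0,"ax":0,"ay":0,"az":0},{"x":3,"y":-2.2,"z":0,"ax":0,"ay":0,"az":0},{"x":3,"y":-2.2,"z":0,"ax":0,"ay":0,"az":0}]'

```text
time_s: 43.0
tool_pos: [0.6262, 0.2081, 0.2606]
tool_rot: [180.0, -0.0, -103.6]
force: [-0.1, -0.1, -1.3]
grip_width: 0.0133
grasp_force: 38.6
```

Run:
```python
from h import *
o=env.get_obs(); print(o['tool_pos'],o['tool_rot'],o['grip_width'],np.round(o['qpos'],1))
```

```text
[0.62621718 0.20809435 0.26057434] [ 1.79998213e+02 -1.55210568e-02 -1.03579667e+02] 0.013337994569256184 [ 26.8  39.1 -77.2  76.5  38.1  92.6 121.6]
```

Request:
jog_arm --motion '[{"x":3.7,"y":-2.7,"z":0,"ax":0,"ay":0,"az":0},{"x":3.7,"y":-2.7,"z":0,"ax":0,"ay":0,"az":0},{"x":3.7,"y":-2.7,"z":0,"ax":0,"ay":0,"az":0},{"x":3.7,"y":-2.7,"z":0,"ax":0,"ay":0,"az":0},{"x":3.6,"y":-2.7,"z":0,"ax":0,"ay":0,"az":0}]'

```text
time_s: 43.5
tool_pos: [0.7143, -0.0033, 0.2604]
tool_rot: [180.0, -0.0, -103.6]
force: [-0.2, 0.2, -1.4]
grip_width: 0.0127
grasp_force: 38.6
```

Request:
jog_arm --motion '[{"x":0,"y":0,"z":0,"ax":0,"ay":0,"az":-1.3},{"x":0,"y":0,"z":0,"ax":0,"ay":0,"az":-1.3},{"x":0,"y":0,"z":0,"ax":0,"ay":0,"az":0},{"x":0,"y":0,"z":0,"ax":0,"ay":0,"az":0},{"x":0,"y":0,"z":0,"ax":0,"ay":0,"az":0}]'

```text
time_s: 44.0
tool_pos: [0.7133, 0.0008, 0.2613]
tool_rot: [-180.0, -0.0, -100.8]
force: [-0.4, 0.3, -1.6]
grip_width: 0.0132
grasp_force: 38.6
```

Run:
```python
from h import *
o=env.get_obs(); print(o['tool_pos'],o['tool_rot'],o['grip_width'],np.round(o['qpos'],1))
p=env.camera_params('wrist');snap('wrist','w12.png');im=cv2.imread('pics/w12.png')
hsv=cv2.cvtColor(im,cv2.COLOR_BGR2HSV)
y=cv2.inRange(hsv,(18,150,40),(32,255,255));g=cv2.inRange(hsv,(50,120,30),(90,255,255));b=cv2.inRange(hsv,(105,120,30),(125,255,255))
for n,m in zip('ygb',(y,g,b)):
    print(n,cv2.boundingRect(m[:250]))
def ch(u,v): return 'y' if y[v,u] else 'g' if g[v,u] else 'b' if b[v,u] else '.'
for v in range(60,252,8): print(v,''.join(ch(u,v) for u in range(160,560,5)))
```

```text
[0.71334255 0.0008494  0.26127619] [-1.79981417e+02 -8.69118355e-03 -1.00839650e+02] 0.013198104454158605 [ 37.8  44.5 -74.8  67.3  42.9  96.  143.5]
y (239, 141, 321, 109)
g (268, 129, 179, 96)
b (219, 129, 181, 56)
60 ................................................................................
68 ................................................................................
76 ................................................................................
84 ................................................................................
92 ................................................................................
100 ................................................................................
108 ................................................................................
116 ................................................................................
124 ................................................................................
132 .........................bggggggggggggggggggggggggggggg.........................
140 .......................bbbgggggggg
[... 451 characters left out ...]
yyyyyyyyyyyyyyyyyyyy
188 ......................g.yyyyyy.......yyyyyyyyyyyyy........yyyyyyyyyyyyyyyyyyyyyy
196 ......................g.yyyyy...yy...yyyyyyyyyyyy..yyyyy..yyyyyyyyyyyyyyyyyyyyyy
204 ......................g.yyyy.yyy....yyyyyyyyyyy...........yyyyyyyyyyyyyyyyyyyyyy
212 ......................g.yyyyyy......yyyyyyyyy.y...........yyyyyyyyyyyyyyyyyyyyyy
220 ........................yyyy.yyy..y.yyyyyyyy.y...........yyyyyyyyyyyyyyyyyyyyyyy
228 ........................yyyyyyyyy.yyyyyyyyyyyy............yyyyyyyyyyyyyyyyyyyyyy
236 ........................y.yy.yyyyyyyyyyyyyyyy.............yyyyyyyyyyyyyyyyyyyyyy
244 ........................y....y.yy..yyyyyyyy.y.............yyyyyyyyyyyyyyyyyyyyyy
```

Run:
```python
from h import *
o=env.get_obs();t=np.array(o['tool_pos']);p=env.camera_params('wrist');yw=np.deg2rad(o['tool_rot'][2]);c,s=np.cos(yw),np.sin(yw)
hsv=cv2.cvtColor(cv2.imread('pics/w12.png'),cv2.COLOR_BGR2HSV)
y=cv2.inRange(hsv,(18,150,40),(32,255,255));g=cv2.inRange(hsv,(50,120,30),(90,255,255))
def rel(u,v,z):
    d=onz(p,u,v,z)-t; return np.round([d[0]*c+d[1]*s,d[0]*s-d[1]*c],4)
zy=t[2]-.041+.066
for u in (300,340,380,420):
    vy=np.nonzero(y[:,u])[0]; vg=np.nonzero(g[:,u])[0]
    print(u,vy[:1],rel(u,vy[0],zy),vg[:1],rel(u,vg[0],.122))
for v in (180,196,210):
    ug=np.nonzero(g[v,200:300])[0]+200; uy=np.nonzero(y[v,200:300])[0]+200
    print(v,ug.min(),ug.max(),rel(ug.min(),v,.122),uy.min(),rel(uy.min(),v,zy))
```

```text
300 [146] [0.064  0.0106] [129] [0.0692 0.0226]
340 [143] [0.0653 0.0279] [129] [0.0692 0.0601]
380 [141] [0.0661 0.0451] [129] [0.0692 0.0976]
420 [141] [0.0661 0.0624] [129] [0.0692 0.1351]
180 268 274 [ 0.021  -0.0077] 276 [0.0491 0.0002]
196 268 274 [ 0.005  -0.0078] 276 [0.0418 0.0002]
210 268 274 [-0.0094 -0.0079] 276 [0.0353 0.0002]
```

Request:
jog_arm --motion '[{"x":0.3,"y":-0.12,"z":1,"ax":0,"ay":0,"az":0},{"x":0,"y":0,"z":3,"ax":0,"ay":0,"az":0},{"x":0,"y":0,"z":3,"ax":0,"ay":0,"az":0},{"x":0,"y":0,"z":1.5,"ax":0,"ay":0,"az":0},{"x":0,"y":0,"z":0,"ax":0,"ay":0,"az":0}]'

```text
time_s: 44.55
tool_pos: [0.713, -0.0048, 0.1729]
tool_rot: [179.8, -0.1, -101.0]
force: [0.3, -0.3, -1.7]
grip_width: 0.0128
grasp_force: 38.6
```

Request:
jog_arm --motion '[{"x":0,"y":0,"z":0.6,"ax":0,"ay":0,"az":0},{"x":0,"y":0,"z":0.6,"ax":0,"ay":0,"az":0},{"x":0,"y":0,"z":0.5,"ax":0,"ay":0,"az":0},{"x":0,"y":0,"z":0,"ax":0,"ay":0,"az":0},{"x":0,"y":0,"z":0,"ax":0,"ay":0,"az":0}]'

```text
time_s: 45.05
tool_pos: [0.7144, -0.0039, 0.1593]
tool_rot: [-180.0, -0.0, -101.0]
force: [1.3, -0.6, -1.6]
grip_width: 0.0128
grasp_force: 38.6
```

Request:
jog_arm --motion '[{"x":-0.1,"y":0,"z":0.3,"ax":0,"ay":0,"az":0},{"x":0,"y":0,"z":0.2,"ax":0,"ay":0,"az":0},{"x":0,"y":0,"z":0.1,"ax":0,"ay":0,"az":0},{"x":0,"y":0,"z":0,"ax":0,"ay":0,"az":0},{"x":0,"y":0,"z":0,"ax":0,"ay":0,"az":0}]'

```text
time_s: 45.55
tool_pos: [0.715, -0.0028, 0.1539]
tool_rot: [-179.9, 0.0, -101.0]
force: [1.4, -0.6, 3.8]
grip_width: 0.0129
grasp_force: 39.2
```

Request:
jog_arm --motion '[{"x":0,"y":0,"z":0,"ax":0,"ay":0,"az":0},{"x":0,"y":0,"z":0,"ax":0,"ay":0,"az":0},{"x":0,"y":0,"z":0,"ax":0,"ay":0,"az":0},{"x":0,"y":0,"z":0,"ax":0,"ay":0,"az":0},{"x":0,"y":0,"z":0,"ax":0,"ay":0,"az":0}]' --claw 0.2

```text
time_s: 46.05
tool_pos: [0.7143, -0.003, 0.1528]
tool_rot: [180.0, -0.0, -101.0]
force: [-0.2, 0.4, -0.3]
grip_width: 0.0452
grasp_force: 0.0
```

Request:
jog_arm --motion '[{"x":0,"y":0,"z":-2,"ax":0,"ay":0,"az":0},{"x":0,"y":0,"z":-4,"ax":0,"ay":0,"az":0},{"x":0,"y":0,"z":-4,"ax":0,"ay":0,"az":0},{"x":0,"y":0,"z":-2,"ax":0,"ay":0,"az":0},{"x":0,"y":0,"z":0,"ax":0,"ay":0,"az":0}]'

```text
time_s: 46.55
tool_pos: [0.7157, -0.0014, 0.2789]
tool_rot: [-179.6, 0.2, -101.0]
force: [-1.0, 0.3, 0.6]
grip_width: 0.0521
grasp_force: 0.0
```

Request:
jog_arm --motion '[{"x":-4,"y":1.8,"z":0,"ax":0,"ay":0,"az":0},{"x":-4,"y":1.8,"z":0,"ax":0,"ay":0,"az":0},{"x":-4,"y":1.8,"z":0,"ax":0,"ay":0,"az":0},{"x":-4,"y":1.7,"z":0,"ax":0,"ay":0,"az":0},{"x":-4,"y":1.7,"z":0,"ax":0,"ay":0,"az":0}]'

```text
time_s: 47.05
tool_pos: [0.6654, 0.2114, 0.2728]
tool_rot: [180.0, -0.0, -101.0]
force: [1.4, 0.6, 0.3]
grip_width: 0.0524
grasp_force: 0.0
```

Request:
jog_arm --motion '[{"x":0,"y":0,"z":4,"ax":0,"ay":0,"az":0},{"x":0,"y":0,"z":4,"ax":0,"ay":0,"az":0},{"x":0,"y":0,"z":0,"ax":0,"ay":0,"az":0},{"x":0,"y":0,"z":0,"ax":0,"ay":0,"az":0},{"x":0,"y":0,"z":0,"ax":0,"ay":0,"az":0}]'

```text
time_s: 47.55
tool_pos: [0.667, 0.2105, 0.1955]
tool_rot: [-179.9, 0.1, -101.0]
force: [0.0, 0.2, 0.3]
grip_width: 0.0524
grasp_force: 0.0
```

Run:
```python
from h import *
o=env.get_obs(); print(o['tool_pos'],o['tool_rot'],o['grip_width'],np.round(o['qpos'],1))
# stack check in scene+side: white block of yellow (top), triangulated; funnel tip
s,ps=snap('scene','s13.png'); d,pd=snap('side','d13.png')
def tri(a,b):
    o1,d1=ray(ps,*a);o2,d2=ray(pd,*b);t=np.linalg.lstsq(np.c_[d1,-d2],o2-o1,rcond=None)[0]
    return np.round((o1+d1*t[0]+o2+d2*t[1])/2,3)
for n,im,p in (('scene',s,ps),('side',d,pd)):
    h=cv2.cvtColor(im,cv2.COLOR_RGB2HSV); m=cv2.inRange(h,(20,150,60),(30,255,255)); 
    for c in cv2.findContours(m,0,2)[0]:
        if cv2.contourArea(c)>150: print(n,cv2.boundingRect(c),cv2.contourArea(c))
    # expected rim corners of the yellow bin when stacked
    C=np.array([.634,.012,.178]);u=np.array([np.cos(np.deg2rad(-10.7)),np.sin(np.deg2rad(-10.7)),0]);v=np.array([-u[1],u[0],0])
    print([np.round(proj(p,C+a*.082*u+b*.066*v)).tolist() for a,b in ((1,1),(1,-1),(-1,-1),(-1,1))], 'white',np.round(proj(p,C+.0815*u)))
    r=cv2.inRange(h,(0,180,90),(6,255,255))|cv2.inRange(h,(172,180,90),(180,255,255)); c=max(cv2.findContours(r,0,2)[0],key=cv2.contourArea); print('funnel',cv2.boundingRect(c),tuple(c[c[:,0,1].argmin()][0]))
```

```text
[0.66704736 0.2104561  0.19547601] [-1.79888777e+02  1.21739730e-01 -1.01023807e+02] 0.05243471612253006 [ 23.1  44.1 -72.3  75.7  41.6  88.3 124.7]
scene (262, 340, 17, 19) 229.0
scene (215, 292, 41, 42) 985.0
scene (228, 177, 54, 66) 1668.0
[[245.0, 225.0], [224.0, 190.0], [288.0, 172.0], [313.0, 203.0]] white [234. 207.]
funnel (299, 282, 27, 39) (np.int32(309), np.int32(282))
side (148, 221, 42, 32) 624.5
side (36, 203, 20, 16) 209.5
side (213, 149, 87, 60) 3237.0
[[208.0, 166.0], [248.0, 147.0], [306.0, 162.0], [269.0, 185.0]] white [229. 156.]
funnel (184, 240, 35, 50) (np.int32(193), np.int32(240))
```

Run:
```python
from h import *
import pickle
print(onz(pickle.load(open('w11.pkl','rb')),441,196,.097))
ps,pd=env.camera_params('scene'),env.camera_params('side')
for f,p,e in (('s13',ps,(234,207)),('d13',pd,(229,156))):
    im=cv2.imread(f'pics/{f}.png');h=cv2.cvtColor(im,cv2.COLOR_BGR2HSV)
    x,y=e; sub=h[y-22:y+22,x-24:x+36]
    print(f)
    for r in sub[::2]: print(''.join('y' if 18<=a<=32 and b>140 else 'g' if 45<=a<=95 and b>110 else 'b' if 100<=a<=128 and b>110 else 'W' if b<45 and c>90 else '.' for a,b,c in r))
```

```text
[0.66438651 0.21204037 0.097     ]
s13
WWWWWWWWWWWWWWWWWWWWWWWWWWWWWWWW.....yyyyyyyyy..yyyyyyyyyyyy
WWWWWWWWWWWWWWWWWWWWWWWWW.....y...yyyyyyyyyyyyyyyyyyyyyyyyyy
W.W..WWWWWWWWWWWWWW....yyyyyyyyy..yyyyyyyyyyyyyyyyyyyyyyyyyy
..........WWWWWWWW.yyyyyyyyyyyyyyyyyyyyyyyyyyyyyyyyyyyyyyyyy
..........WWWW...W..yyyyyyyyyyyyyyyyyyyyyyyyyyyyyyyyyyyyyyyy
.......WWWWWWWW.y...yyyyyyyyyyyyyyyyyyyyyyyyyyyyyyyyyyyyyyyy
WWWWWWWWWWWWWWWW.yy.yyyyyyyyyyyyyyyyyyyyyyyyyyyyyyyyyyyyyyyy
WWWWWWWWWWWWWWWWW.yyyyyyyyyyyyyyyyyyyyyyyyyyyyyyyyyyyyyyyyyy
WWWWWWWWWWWWWWWWWW.yyyyyyyyyyyyyyyyyyyyyyyyyyyyyyyyyyyyyyyyy
WWWWWWWWWWWWWWWWWWWWW....yyyyyyyyyyyyyyyyyyyyyyyyyyyyyyyyy..
WWWWWWWWWWWWWWWWWWWWWWW....yyyyyyyyyyyyyyyyyyyyyyyyyy.......
WWWWWWWWWWWWWWWWWWWWWWWW....yyyyyyyyyyyyyyyyyyyyy...........
WWWWWWWWWWWWWWWWWWW..WWWW....yyyyyyyyyyyyyyyyyyy............
WWWWWWWWWWWWWWWWWWW...WWWW....yyyyyyyyyyyyyyyyyyy...........
WWWWWWWWWWWWWWWWWWWWW..WWW....yyyyyyyyyyyyyyyyyyyy..........
WWWWWWWWWWWWWWWWWWW.....WWW.yyyyyyyyyyyyyyyyyyyyyyy.........
..WWWWWWWWWWW....WW..........yyyyyyyyyyyyyyyyyyyyyyy........
................WWW.....
[... 926 characters left out ...]
.yyyyyyyyyyyWW.yyyyyyyyyyy.yy
..............................W.yyyyyyyyyyy.Wyyyyyyyyyyyyyyy
................................yyyyyyyyyyy.Wyyyyyyyyyyyyyyy
................................yyyyyyyyyyyy.yyyyyyyyyyyyyyy
................................yyyyyyyyyyyyyyyyyyyyyyyyyyyy
..........................yyyyyyyyyyyyyyyyyyyyyyyyyyyyyyyyyy
......................yyyyyyyyyyyyyyyyyyyyyyyyyyyyyyyyyyyyyy
..................yyyyyyyyyyyyyyyyyyyyyyyyyyyyyyyyyyyyyyyyyy
..............yyyyyyyyyyyyyyyyyyyyyyyyyyyyyyyyyyyyyyyyyyyyyy
..........yyyyyyyyyyyyyyyyyyyyyyyyyyyyyyyyyyyyyyyyyyyyyyyyyy
........yyyyyyyyyyyyyyyyyyyyyyyyyyyyyyyyyyyyyyyyyyyyyyyyyyyy
........yyyyyyyyyyyyyyyyyyyyyyyyyyyyyyyyyyyyyyyyyyyyyyyyyyyy
```

Request:
jog_arm --motion '[{"x":-0.1,"y":0,"z":3.5,"ax":0,"ay":0,"az":0},{"x":0,"y":0,"z":4,"ax":0,"ay":0,"az":0},{"x":0,"y":0,"z":3.5,"ax":0,"ay":0,"az":0},{"x":0,"y":0,"z":1.9,"ax":0,"ay":0,"az":0},{"x":0,"y":0,"z":0,"ax":0,"ay":0,"az":0}]'

```text
time_s: 48.15
tool_pos: [0.6656, 0.2102, 0.0621]
tool_rot: [179.8, -0.1, -101.0]
force: [-0.3, -1.2, 0.3]
grip_width: 0.0521
grasp_force: 0.0
```

Request:
jog_arm --motion '[{"x":0,"y":0,"z":0,"ax":0,"ay":0,"az":0},{"x":0,"y":0,"z":0,"ax":0,"ay":0,"az":0},{"x":0,"y":0,"z":0,"ax":0,"ay":0,"az":0},{"x":0,"y":0,"z":0,"ax":0,"ay":0,"az":0},{"x":0,"y":0,"z":0,"ax":0,"ay":0,"az":0}]' --claw -1 --squeeze 6

```text
time_s: 48.65
tool_pos: [0.6665, 0.2113, 0.0647]
tool_rot: [-180.0, 0.0, -101.0]
force: [-1.6, 0.7, 0.2]
grip_width: 0.0201
grasp_force: 0.3
```

Request:
jog_arm --motion '[{"x":0,"y":0,"z":0,"ax":0,"ay":0,"az":0},{"x":0,"y":0,"z":0,"ax":0,"ay":0,"az":0},{"x":0,"y":0,"z":0,"ax":0,"ay":0,"az":0},{"x":0,"y":0,"z":-2,"ax":0,"ay":0,"az":0},{"x":0,"y":0,"z":-4,"ax":0,"ay":0,"az":0}]'

```text
time_s: 49.15
tool_pos: [0.665, 0.2095, 0.122]
tool_rot: [179.7, -0.2, -101.0]
force: [0.1, -0.3, 0.0]
grip_width: 0.0183
grasp_force: 6.0
```

Request:
jog_arm --motion '[{"x":0,"y":0,"z":-5,"ax":0,"ay":0,"az":0},{"x":0,"y":0,"z":-5,"ax":0,"ay":0,"az":0},{"x":0,"y":0,"z":-5,"ax":0,"ay":0,"az":0},{"x":0,"y":0,"z":-3,"ax":0,"ay":0,"az":0},{"x":0,"y":0,"z":0,"ax":0,"ay":0,"az":0}]'

```text
time_s: 49.65
tool_pos: [0.6671, 0.2131, 0.3112]
tool_rot: [-179.6, 0.3, -101.0]
force: [0.6, 0.1, 0.7]
grip_width: 0.0179
grasp_force: 6.0
```

Request:
jog_arm --motion '[{"x":4,"y":-0.1,"z":0,"ax":0,"ay":0,"az":0},{"x":4,"y":-0.1,"z":0,"ax":0,"ay":0,"az":0},{"x":4,"y":-0.1,"z":0,"ax":0,"ay":0,"az":0},{"x":4,"y":-0.1,"z":0,"ax":0,"ay":0,"az":0},{"x":4,"y":-0.2,"z":0,"ax":0,"ay":0,"az":0}]'

```text
time_s: 50.15
tool_pos: [0.6333, 0.012, 0.3038]
tool_rot: [180.0, -0.0, -101.0]
force: [1.5, -0.1, 1.1]
grip_width: 0.0182
grasp_force: 6.0
```

Request:
jog_arm --motion '[{"x":0,"y":0,"z":1,"ax":0,"ay":0,"az":0},{"x":0,"y":0,"z":0,"ax":0,"ay":0,"az":0},{"x":0,"y":0,"z":0,"ax":0,"ay":0,"az":0},{"x":0,"y":0,"z":0,"ax":0,"ay":0,"az":0},{"x":0,"y":0,"z":0,"ax":0,"ay":0,"az":0}]'

```text
time_s: 50.65
tool_pos: [0.6341, 0.0155, 0.2944]
tool_rot: [-180.0, 0.0, -100.8]
force: [0.1, -0.5, -0.8]
grip_width: 0.0184
grasp_force: 6.0
```

Run:
```python
from h import *
o=env.get_obs(); t=np.array(o['tool_pos']);print(t,o['tool_rot'],o['grip_width'],np.round(o['qpos'],1))
p=env.camera_params('wrist');yw=np.deg2rad(o['tool_rot'][2]);c,s=np.cos(yw),np.sin(yw)
im,_=snap('wrist','w14.png');h=cv2.cvtColor(im,cv2.COLOR_RGB2HSV)
y=cv2.inRange(h,(18,140,40),(32,255,255));y[250:]=0
n,l,st,_=cv2.connectedComponentsWithStats(y);print([x.tolist() for x in st[1:] if x[4]>150])
def rel(u,v,z):
    d=onz(p,u,v,z)-t; return np.round([d[0]*c+d[1]*s,d[0]*s-d[1]*c],4)
for u in range(200,360,12):
    v=np.nonzero(y[:,u])[0]; 
    if len(v): print(u,v[0],rel(u,v[0],.178))
C=np.array([.634,.0125,.178])-t; print('target shift',C[0]*c+C[1]*s,C[0]*s-C[1]*c)
for v in (150,170,190): 
    u=np.nonzero(y[v])[0]; print(v,u.min(),u.max(),rel(u.min(),v,.178),rel(u.max(),v,.178))
```

```text
[0.63413754 0.01552901 0.29443399] [-1.79978242e+02  2.52111478e-02 -1.00812021e+02] 0.018355118865141944 [ 46.1  33.3 -76.1  77.3  32.3  93.1 143.8]
[[155, 131, 216, 119, 14242]]
200 131 [ 0.0677 -0.0658]
212 131 [ 0.0677 -0.0553]
224 131 [ 0.0677 -0.0449]
236 131 [ 0.0677 -0.0345]
248 131 [ 0.0677 -0.0241]
260 131 [ 0.0677 -0.0137]
272 149 [ 0.0524 -0.0034]
284 131 [0.0677 0.0071]
296 131 [0.0677 0.0175]
308 131 [0.0677 0.0279]
320 131 [0.0677 0.0384]
332 131 [0.0677 0.0488]
344 132 [0.0669 0.0592]
356 154 [0.048  0.0709]
target shift 0.0030010438447470385 -0.000433107816431156
150 182 352 [ 0.0515 -0.0827] [0.0515 0.0672]
170 184 364 [ 0.0339 -0.0823] [0.0339 0.0791]
190 199 369 [ 0.0156 -0.0701] [0.0156 0.085 ]
```

Request:
jog_arm --motion '[{"x":0.2,"y":0,"z":2,"ax":0,"ay":0,"az":0},{"x":0,"y":0,"z":3,"ax":0,"ay":0,"az":0},{"x":0,"y":0,"z":3,"ax":0,"ay":0,"az":0},{"x":0,"y":0,"z":1.5,"ax":0,"ay":0,"az":0},{"x":0,"y":0,"z":0,"ax":0,"ay":0,"az":0}]'

```text
time_s: 51.2
tool_pos: [0.6327, 0.0116, 0.197]
tool_rot: [179.8, -0.1, -100.9]
force: [-0.5, -0.2, -0.5]
grip_width: 0.0178
grasp_force: 6.0
```

Request:
jog_arm --motion '[{"x":0,"y":0,"z":0.8,"ax":0,"ay":0,"az":0},{"x":0,"y":0,"z":0.5,"ax":0,"ay":0,"az":0},{"x":0,"y":0,"z":0.3,"ax":0,"ay":0,"az":0},{"x":0,"y":0,"z":0,"ax":0,"ay":0,"az":0},{"x":0,"y":0,"z":0,"ax":0,"ay":0,"az":0}]'

```text
time_s: 51.7
tool_pos: [0.634, 0.0118, 0.1835]
tool_rot: [-180.0, 0.0, -101.0]
force: [0.8, -0.6, -0.1]
grip_width: 0.0185
grasp_force: 6.0
```

Request:
jog_arm --motion '[{"x":-0.1,"y":0,"z":0.3,"ax":0,"ay":0,"az":0},{"x":0,"y":0,"z":0.3,"ax":0,"ay":0,"az":0},{"x":0,"y":0,"z":0.2,"ax":0,"ay":0,"az":0},{"x":0,"y":0,"z":0,"ax":0,"ay":0,"az":0},{"x":0,"y":0,"z":0,"ax":0,"ay":0,"az":0}]'

```text
time_s: 52.2
tool_pos: [0.634, 0.0127, 0.175]
tool_rot: [-180.0, 0.0, -101.0]
force: [0.5, 0.1, -0.2]
grip_width: 0.0181
grasp_force: 6.0
```

Request:
jog_arm --motion '[{"x":0,"y":0,"z":0.1,"ax":0,"ay":0,"az":0},{"x":0,"y":0,"z":0,"ax":0,"ay":0,"az":0},{"x":0,"y":0,"z":0,"ax":0,"ay":0,"az":0},{"x":0,"y":0,"z":0,"ax":0,"ay":0,"az":0},{"x":0,"y":0,"z":0,"ax":0,"ay":0,"az":0}]'

```text
time_s: 52.7
tool_pos: [0.634, 0.0126, 0.1743]
tool_rot: [-180.0, -0.0, -101.0]
force: [-1.8, -1.0, 3.4]
grip_width: 0.0183
grasp_force: 6.0
```

Floor contact at the expected height. Release, rise and verify.

Request:
jog_arm --motion '[{"x":0,"y":0,"z":0,"ax":0,"ay":0,"az":0},{"x":0,"y":0,"z":0,"ax":0,"ay":0,"az":0},{"x":0,"y":0,"z":0,"ax":0,"ay":0,"az":0},{"x":0,"y":0,"z":0,"ax":0,"ay":0,"az":0},{"x":0,"y":0,"z":0,"ax":0,"ay":0,"az":0}]' --claw 0.1

```text
time_s: 53.2
tool_pos: [0.634, 0.0127, 0.1739]
tool_rot: [180.0, 0.0, -101.0]
force: [0.2, -0.0, -0.1]
grip_width: 0.0458
grasp_force: 0.0
```

Request:
jog_arm --motion '[{"x":0,"y":0,"z":-1.5,"ax":0,"ay":0,"az":0},{"x":0,"y":0,"z":-3,"ax":0,"ay":0,"az":0},{"x":0,"y":0,"z":-4,"ax":0,"ay":0,"az":0},{"x":0,"y":0,"z":-4,"ax":0,"ay":0,"az":0},{"x":-2,"y":0,"z":0,"ax":0,"ay":0,"az":0}]'

```text
time_s: 53.7
tool_pos: [0.6404, 0.0307, 0.3062]
tool_rot: [-179.5, 0.1, -101.3]
force: [1.4, 1.5, -0.1]
grip_width: 0.048
grasp_force: 0.0
```

Request:
jog_arm --motion '[{"x":-4,"y":0,"z":0,"ax":0,"ay":0,"az":0},{"x":-4,"y":0,"z":0,"ax":0,"ay":0,"az":0},{"x":0,"y":0,"z":0,"ax":0,"ay":0,"az":0},{"x":0,"y":0,"z":0,"ax":0,"ay":0,"az":0},{"x":0,"y":0,"z":0,"ax":0,"ay":0,"az":0}]'

```text
time_s: 54.2
tool_pos: [0.6534, 0.1098, 0.2996]
tool_rot: [-180.0, -0.0, -101.0]
force: [-0.9, -0.3, -0.0]
grip_width: 0.0483
grasp_force: 0.0
```

Run:
```python
from h import *
o=env.get_obs(); t=np.array(o['tool_pos']);print(t,o['tool_rot'])
p=env.camera_params('wrist');im,_=snap('wrist','w15.png');h=cv2.cvtColor(im,cv2.COLOR_RGB2HSV)
r=cv2.inRange(h,(0,150,60),(8,255,255))|cv2.inRange(h,(172,150,60),(180,255,255));r[250:]=0
c=max(cv2.findContours(r,0,2)[0],key=cv2.contourArea);print('funnel',cv2.boundingRect(c),cv2.contourArea(c))
print('tip exp',np.round(proj(p,[.634,.0127,.207])),'mouth L/R/back',[np.round(proj(p,[.634+a,.0127+b,.115])).tolist() for a,b in((.037,0),(-.037,0),(0,-.037),(0,.037))])
y=cv2.inRange(h,(18,140,40),(32,255,255));y[250:]=0;c=max(cv2.findContours(y,0,2)[0],key=cv2.contourArea);print('yel',cv2.boundingRect(c))
C=np.array([.634,.013,.178]);u=np.array([.982,-.189,0]);v=np.array([.189,.982,0])
print([np.round(proj(p,C+a*.082*u+b*.066*v)).tolist() for a,b in ((1,1),(1,-1),(-1,-1),(-1,1))])
for yy in range(60,250,6): print(''.join('r' if r[yy,x] else 'y' if y[yy,x] else 'W' if h[yy,x,1]<45 and h[yy,x,2]>150 else '.' for x in range(120,420,4)))
```

```text
[0.65338646 0.10978072 0.29958655] [-1.79957800e+02 -3.05078973e-02 -1.01046530e+02]
funnel (242, 61, 72, 75) 4049.0
tip exp [276.  90.] mouth L/R/back [[242.0, 106.0], [311.0, 92.0], [269.0, 62.0], [283.0, 135.0]]
yel (174, 7, 206, 164)
[[187.0, 171.0], [174.0, 6.0], [379.0, 6.0], [366.0, 170.0]]
...............yyyyyyyyyyyyyyyyyyyyyyyyyyyyyyyyyyyyyyyyyyyyyyyyyWWWWWWWWWWW
...............yyyyyyyyyyyyyyyyyyyy.rrrrrrrr.yyyyyyyyyyyyyyyyyyyWWWWWWWWWWW
.............WWyW.yyyyyyyyyyyyyyy.rrrrrrrrrrrryyyyyyyyyyyyyyyyyyy.WWWWWWWWW
.............WW.W..yyyyyyyyyyyyyrrrrrrrrrrrrrrryyyyyyyyyyyyyyyyyyWWWWWWWWWW
.............WWWW..yyyyyyyyyyyyyrrrrrrr..rrrrrrryyyyyyyyyyyyyyyyyWWWWWWWWWW
.............WWWW..yyyyyyyy.y.yrrrrrrr.rrrrrrrrr.yyyyyyyyyyyyyyyyWWWWWWWWWW
............WWWWW..yyyyy.yyyyyyrrrrrrrrr.rrrrrrrryyyyyyyyyyyyyyyyWWWWWWWWWW
............W.WWWW.yyyyyyyyyyyyrrrrrrrrrrrrrrrrrryyyyyyyyyyyyyyyyWWWWWWWWWW
.....W.....WW.WW.W.yyyyyyyyyyyyrrrrrrrrrrrrrrrrr.yyyyyyyyyyyyyyy.WWWWWWWWWW
WWWWWWWWWWWWW.WW.W.yyyyyyyyyyyyyrrrrrrrrrrrrrrrryyyyyyyyyyyyyyyy.WWWWWWWWWW
WWWWWWWWWWWWWWWWyyyyyyyyyyyyyyyyyrrrrrrrr
[... 930 characters left out ...]
WWWWWWW....WWWWW
WWWWWWW..yyyyyyyyyyy...WWWWWWWWWWWWWWWWWWWWWWWWWWWWWWWWWWWWWWWWWWWWWWWWWWWW
WWWWWWWW.yyyyyyyyyyy.....WWWWWWWWWWW........WWWWWWWWWWWWWWWWWWWWWWWWWWWWWWW
WWWWWWWW.yyyyyyyyyyy......WWWWWWWW...WWWWWWWWWWWWWWWWWWWWWWWWWWWWWWWWWWWWWW
WWWWWWWW.yyyyyyyyyyyy.....WWWWWW...WWWWWWWWWWWWWWWWWWWWWWWWWWWWWWWWWWWWWWWW
WWWWWWWWW.yyyyyyyyyyy....WWWWWW..WWWWWWWWWWWWWWWWWWWWWWWWWWWWWWWWWWWWWWWWWW
WWWWWWWWWWyyyyyyyyyyy..WWWWWWWW.WWWWWWWWWWWWWWWWWWWWWWWWWWWWWWWWWWWWWWWWWWW
WWWWWWWWWWyyyyyyyyyy.WWWWWWWWWW.WWWWWWWWWWWWWWWWWW.WWWWWWWWWWWWWWWWWWWWWWWW
WWWWWWWWWWWy..WWWWWWWWWWWWWWWWW.WWWWWWWWWWWWWWWWWW.WWWWWWWWWWWWWWWWWWWWWWWW
WWWWWWWWWWWWWWWWWWWWWWWW.....WW.WWWWWWWWWWWWWWWWWW.....WWWWWWWWWWWWWWWWWWWW
```

```bash
python3 -c "
from cell import env
print(env.sign_off())"
```

```text
the job is handed in; nothing more can be done
None
```

I handed the job in at 54 s of the 208 s allowed. The three tins present are on the blue bin's floor, green is stacked on blue and yellow on green with their white ends opposite, and the funnel stands mouth down in the yellow bin. The last camera check matched that to about a pixel, but the hand-in returned no verdict.

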